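# Sort the cut dowel pins into their gravity magazines and the glue block into its tray

### The arm

A 6-joint arm with a two-finger parallel gripper is mounted at the origin on a cart in front of the work surface, level with it; the furniture and walls round the work are solid. World frame = base frame: x ahead of the robot, y to its left, z up, the work surface at z = 0. Lengths are in mm, angles in rad, forces in N, time in s.
With the tool pointing down it reaches from about 350 to 875 mm from the base axis. Payload 4.2 kg.
Tool frame: the origin (TCP) lies midway between the tips of the shut fingers; the grasp point (between the pads) lies 19 mm behind it; y points along the fingers, x is the direction in which the jaws open and shut, and the axes are right-handed (so a half turn about y gives the same grasp; the last joint's range is limited). The gripper opens to 85 mm and grips with 20 to 120 N. Pads are 22 mm wide; open, the fingers measure 114 mm over their backs; the gripper's body (76 mm by 85 mm) begins 54 mm behind the grasp point. The pads swing forward as they close: fully open they stand 13 mm farther back than shut.
Start: joints at [1.424, 0.385, 0.008, 0, -1.194, -0.259], TCP at [246.688, 574.234, 231.312] pointing down, gripper open.
Joint ranges: [-3.14, 3.14], [-1.21, 2.06], [-1.07, 1.41], [-3.16, 2.05], [-2.99, -0.16], [-3.1, 3.1]. Speed limits (rad/s): [2.79, 2.79, 3.14, 3.14, 3.14, 3.14].

### API

Orientations are given as a unit quaternion [x, y, z, w].
In Python, from bench import read_state, get_image, job_done gives the robot as it stands.
- The arm moves only by the tool play_rows, never from a script. Its argument "series" is a list of rows, each a list of 7 numbers: the shift along the tool's x, y, z in m, then the turn, a rotation vector about the tool's x, y, z in rad, then the finger opening in m, from 0 to 0.0854. In form: [[x, y, z, wx, wy, wz, claw], ...]. A call has 1 to 10 rows; each row shifts and turns the pose as measured when the row begins, along the tool's axes as they then stand; what a row does not reach is not made up. A row lasts 1/10 s, in which the tool goes at most 50 mm and 8.59 degrees, less where a joint would pass 70% of its speed; a pose out of reach is approached as far as the arm can. A call with a gripper value outside its range is refused whole. The fingers move at their own pace and stop on an object; the grip force is fixed at half the most. Time passes only in rows, so rows that do not move let the fingers close. It gives the time, the measured TCP pose, the force and the opening at its end, in the units of the state.
- read_state(): the state, without advancing time (a new reading comes with each control period).
- get_image(name): name is "scene" or "top"; returns a dict with "color" (420x560x3 uint8, red, green, blue), "intrinsics" (3x3 intrinsics, pixels), "origin" and "orientation" of the camera in the world. Camera axes: x right, y down, z forward; pixel columns grow to the right and rows downward; lengths in mm; the calibration is good to about 2 mm. A picture is of the moment at which its call begins. There is no depth.
- job_done(): hands the job in, once; it reports no verdict.
The state is a dict: "clock": time; "joints": joint angles; "joint_vel": joint speeds; "joint_efforts": joint torques, N m; "position": TCP position; "ee_rot": TCP orientation; "contact_force": force on the tool from outside, world axes, zero at the start; "wrist_torque": the same for the moment, N m; "gripper_width": finger opening in mm.
Only numpy, scipy, OpenCV 4.12 (cv2) and the standard library are available. Lean on these libraries where they do the work, as an engineer would, in place of code of your own. Each camera call takes 0.05 s, during which the arm holds its last target. There are 200 camera calls.

### The job

Sort the pieces from the saw for the assembly bench: drop the two thick, red-brown cherry dowel pins into the hopper of the green-ended magazine and the two thin, dark walnut pins into the blue-ended magazine, so that every pin lies down in the narrow well below its hopper; set the cube-shaped glue block flat on the floor of the low square tray. Any order will do; leave everything let go and at rest.

Things in the scene. Friction and masses are not known exactly. Their poses are not given: they have to be found in the camera images.
- cherry_pin_a: thick, red-brown cherry dowel pin, a fluted round rod 18 mm in diameter and 50 mm long, lying on the bench, loose, 10 to 25 g. Origin: its middle (9 mm above the bench). Its own x runs along it; y and z turn as it rolls. One of two alike; belongs in the green-ended magazine
- cherry_pin_b: thick, red-brown cherry dowel pin, a fluted round rod 18 mm in diameter and 50 mm long, lying on the bench, loose, 10 to 25 g. Origin: its middle (9 mm above the bench). Its own x runs along it; y and z turn as it rolls. One of two alike; belongs in the green-ended magazine
- walnut_pin_a: thin, very dark walnut dowel pin, a fluted round rod 12 mm in diameter and 50 mm long, lying on the bench, loose, 10 to 25 g. Origin: its middle (6 mm above the bench). Its own x runs along it; y and z turn as it rolls. One of two alike; belongs in the blue-ended magazine
- walnut_pin_b: thin, very dark walnut dowel pin, a fluted round rod 12 mm in diameter and 50 mm long, lying on the bench, loose, 10 to 25 g. Origin: its middle (6 mm above the bench). Its own x runs along it; y and z turn as it rolls. One of two alike; belongs in the blue-ended magazine
- glue_block: wooden glue block, nearly a cube: 48 (x) x 50 (y) x 46 mm high, loose, about 60 g, standing on the bench. Origin: centre of its underside, z up. Belongs in the low square tray
- green_magazine: magazine for the 18 mm cherry pins, fixed: plywood V hopper between two green-painted end boards, 76 (x) x 84 (y) mm, 90 mm high. Origin: centre of underside, z up. Well along its y: 22 mm wide (x), 70 mm long (y), from 10 mm (floor) to 50 mm height; the V widens to a mouth 64 (x) x 70 (y) mm at 88 mm. Small low window at -x. A pin let go at the mouth, lying along y, slides into the well; a second lies over the first
- blue_magazine: magazine for the 12 mm walnut pins (too narrow for 18 mm), fixed: plywood V hopper between two blue-painted end boards, 76 (x) x 84 (y) mm, 90 mm high. Origin: centre of underside, z up. Well along its y: 16 mm wide (x), 70 mm long (y), from 10 mm (floor) to 50 mm height; the V widens to a mouth 64 (x) x 70 (y) mm at 88 mm. Small low window at -x. A pin let go at the mouth, lying along y, slides into the well; a second lies over the first
- block_tray: low square plywood tray with a dark wooden rim, fixed to the bench, 80 x 80 mm outside, 72 x 72 mm inside; floor 5 mm, rim 14 mm above the bench. Origin: centre of its underside, z up. Fingers that hold the block beside its sides must stay higher than the rim. (Between the two sides of the bench stands the mitre saw: cross it in front with everything held above 270 mm)

How it is judged:
By the outcome, as a careful person would: the job done as asked, in the order asked, and still so for the second after the job is handed in, with the robot touching nothing.
It also fails if it takes over 128 s, if anything falls off the work surface, if the arm or the gripper's body presses on something with over 40 N, if the wrist force passes 120 N, or if a joint passes its speed limit or range.

## Working session

There is one attempt and no reset: what is moved stays moved. The work goes in short steps, Python scripts to look and compute and a tool call to move; the robot and the scene stay as the last step left them, time stands still between calls to the robot, and variables do not carry over. Pictures are saved under pics/ and viewed, about 12 in all and at most 16, crops included, and the job is handed in when it is done.

Besides the shell and the picture viewer there is one more tool, called as name([rows], argument=value, ...), one row to a line, values as JSON. play_rows: Moves the arm, as the interface text tells. Its arguments: {"type":"object","properties":{"series":{"type":"array","items":{"type":"array","items":{"type":"number"}}}},"required":["series"]}

```bash
mkdir -p pics && cat > h.py <<'E'
import numpy as np, cv2
from scipy.spatial.transform import Rotation as R
from bench import read_state, get_image, job_done
def snap(n,f=None):
    d=get_image(n)
    if f: cv2.imwrite('pics/'+f,d['color'][:,:,::-1])
    return d
def ray(d,u,v,z):
    K=np.array(d['intrinsics']);r=R.from_quat(d['orientation']).as_matrix() if np.size(d['orientation'])==4 else np.array(d['orientation'])
    o=np.array(d['origin']);p=r@np.linalg.solve(K,[u,v,1.]);return o+p*(z-o[2])/p[2]
def proj(d,P):
    K=np.array(d['intrinsics']);r=R.from_quat(d['orientation']).as_matrix()
    q=K@(r.T@(np.array(P,float)-np.array(d['origin'])));return q[:2]/q[2]
E
python3 - <<'E'
from h import *
for n in('scene','top'):
    d=snap(n,n+'0.png');print(n,d['origin'],d['orientation'],d['intrinsics'])
s=read_state();print(s);print(R.from_quat(s['ee_rot']).as_matrix().round(3))
E
```

```text
scene [-140.74466276  827.17241716  619.44136956] [-0.28525736  0.80952107 -0.48768425  0.15958681] [[460.07117059   0.         274.68960107]
 [  0.         460.07117059 203.12893807]
 [  0.           0.           1.        ]]
top [412.84908453   9.73601629 872.34363204] [ 0.71528999 -0.69605049  0.05446109 -0.03013213] [[393.81535748   0.         281.61128889]
 [  0.         393.81535748 211.99590249]
 [  0.           0.           1.        ]]
{'clock': 0.1, 'joints': array([ 1.42361082e+00,  3.85493330e-01,  6.75849305e-03, -4.38058034e-04,
       -1.19400956e+00, -2.58609695e-01]), 'joint_vel': array([-0.00074586, -0.00143524,  0.00383568,  0.00236261, -0.00053033,
       -0.00050255]), 'joint_efforts': array([-3.07963674e-04, -3.93320775e+01,  1.88928688e+01,  4.19789091e+00,
       -2.58214372e-03,  7.54017329e-07]), 'position': array([246.48972857, 573.76903571, 230.32070674]), 'ee_rot': array([ 0.38950778, -0.59011128,  0.59094611, -0.38837489]), 'contact_force': array([ 0.42588765,  0.41470896, -0.11914413]), 'wrist_torque': array([-0.00414967,  0.00158155,  0.06445986]), 'gripper_width': 85.3851467418829}
[[-0.395 -0.001  0.919]
 [-0.919 -0.002 -0.395]
 [ 0.002 -1.     0.   ]]
```

View pics/top0.png

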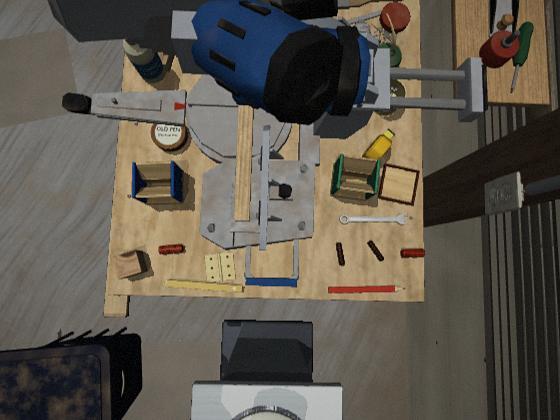

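View pics/scene0.png

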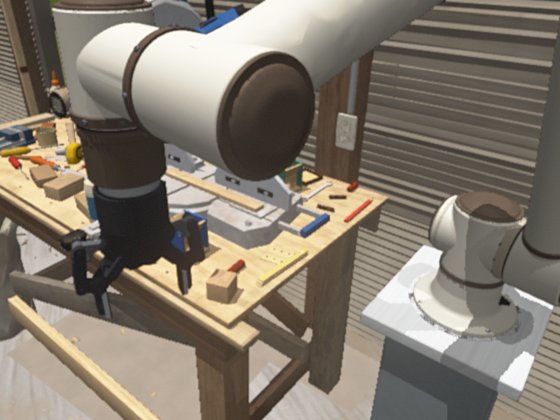

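Top view: block (131,263), cherry pins (172,249) and (412,253), walnut pins (340,253) and (376,250), blue magazine (157,182), green magazine (355,177), tray (399,185). The scene view shows the gripper over the left end of the bench, near the block (222,287).

```bash
cat > meas.py <<'E'
from h import *
def blob(d,m,box,z,n):
    x0,y0,x1,y1=box;mm=np.zeros(m.shape,np.uint8);mm[y0:y1,x0:x1]=m[y0:y1,x0:x1]
    c=max(cv2.findContours(mm,0,1)[0],key=cv2.contourArea)
    a=cv2.minAreaRect(c);P=np.array([ray(d,*p,z)[:2] for p in cv2.boxPoints(a)])
    e=[P[1]-P[0],P[2]-P[1]];e.sort(key=np.linalg.norm)
    M=cv2.moments(c);ctr=ray(d,M['m10']/M['m00'],M['m01']/M['m00'],z)
    print(n,'box ctr',P.mean(0).round(1),'centroid',ctr.round(1),'size',[round(float(np.linalg.norm(q)),1) for q in e],'long axis deg',round(float(np.degrees(np.arctan2(e[1][1],e[1][0]))),1))
    return P
E
python3 - <<'E'
from meas import *
d=snap('top');c=d['color'];hsv=cv2.cvtColor(c,cv2.COLOR_RGB2HSV).astype(int);H,S,V=hsv[...,0],hsv[...,1],hsv[...,2]
red=((H<8)|(H>172))&(S>140)
blob(d,red,(155,238,190,260),12,'cherryL');blob(d,red,(398,244,428,262),12,'cherryR')
dark=V<75
blob(d,dark,(330,236,350,270),8,'walA');blob(d,dark,(362,234,388,266),8,'walB')
g=(H>50)&(H<90)&(S>80);b=(H>100)&(H<130)&(S>80)
for n,m,x in(('green',g,(325,145,390,210)),('blue',b,(125,150,190,215))):
    # split end boards
    mm=np.zeros(m.shape,np.uint8);mm[x[1]:x[3],x[0]:x[2]]=m[x[1]:x[3],x[0]:x[2]]
    blob(d,mm>0,x,90,n+' all')
    ys,xs=np.nonzero(mm);q=(xs.min()+xs.max())//2
    blob(d,mm>0,(x[0],x[1],q,x[3]),90,n+' L');blob(d,mm>0,(q,x[1],x[2],x[3]),90,n+' R')
out=np.vstack([np.hstack([cv2.resize(c[y:y+100,x:x+100],(400,300) if 0 else (300,300),interpolation=cv2.INTER_CUBIC) for x,y in((105,145),(325,140))]),np.hstack([cv2.resize(c[y:y+75,x:x+75],(300,300),interpolation=cv2.INTER_CUBIC) for x,y in((105,225),(360,145))])])
cv2.imwrite('pics/crops.png',out[:,:,::-1])
E
```

```text
cherryL box ctr [430.1 218.9] centroid [429.9 219.   12. ] size [16.4, 50.0] long axis deg -84.0
cherryR box ctr [ 435.5 -309.1] centroid [ 435.3 -309.6   12. ] size [15.4, 51.3] long axis deg -88.5
walA box ctr [ 428.4 -148.9] centroid [ 428.5 -149.1    8. ] size [13.2, 49.9] long axis deg -168.9
walB box ctr [ 437.6 -227.6] centroid [ 437.7 -227.6    8. ] size [12.2, 50.1] long axis deg -144.3
green all box ctr [ 589.7 -127. ] centroid [ 587.4 -126.9   90. ] size [16.3, 83.3] long axis deg -6.1
green L box ctr [ 589.7 -127. ] centroid [ 587.4 -126.9   90. ] size [16.3, 83.3] long axis deg -6.1
green R box ctr [ 581.8 -200.5] centroid [ 580.8 -202.7   90. ] size [21.9, 83.8] long axis deg -6.3
blue all box ctr [563.8 197. ] centroid [561.8 197.2  90. ] size [20.0, 81.5] long axis deg -176.8
blue L box ctr [564.5 270.3] centroid [562.  275.8  90. ] size [27.7, 71.1] long axis deg 4.0
blue R box ctr [563.8 197. ] centroid [561.8 197.2  90. ] size [20.0, 81.5] long axis deg -176.8
```

View pics/crops.png

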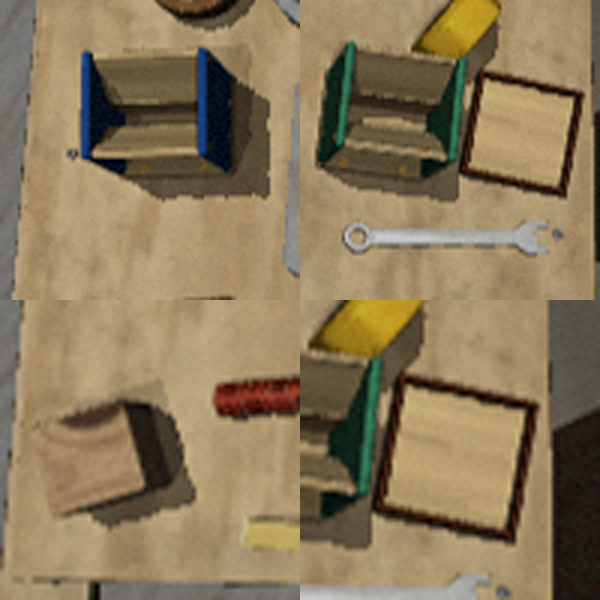

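Crops (3x and 4x) give me readable corners: magazine board tops, tray rim corners, and the block's top face. Now I'll cast these onto their planes.

```bash
cat > plan.py <<'E'
from h import *
def plan(tx,ty,tz,yaw,claw,n=None,s=None):
    """print rows: straight line + yaw (tool down kept), from the current or given (pos,rotmat)"""
    st=read_state() if s is None else None
    p,r=(np.array(st['position'],float),R.from_quat(st['ee_rot'])) if st else s
    m=r.as_matrix();y0=np.arctan2(m[1,0],m[0,0]);t=np.radians(yaw)
    k=np.round((y0-t)/np.pi) ;t=t+k*np.pi
    rt=R.from_matrix(np.c_[[np.cos(t),np.sin(t),0],[0,0,-1],[-np.sin(t),np.cos(t),0]])
    P=np.array([tx,ty,tz],float);rv=(r.inv()*rt).as_rotvec();D=P-p
    N=n or int(max(np.ceil(np.linalg.norm(D)/45),np.ceil(np.linalg.norm(rv)/.14),1))
    print('from',p.round(1),'yaw',round(float(np.degrees(y0)),1),'to',P,round(float(np.degrees(t)),1),'N',N)
    q=r;sr=R.from_rotvec(rv/N);out=[]
    for i in range(N):
        out.append([*(q.inv().apply(D/N)/1000).round(4).tolist(),*(rv/N).round(4).tolist(),claw]);q=q*sr
    for o in out:print(o,end=',')
    print();return P,rt
E
python3 - <<'E'
from plan import *
d=snap('top')
def poly(n,px,z):
    P=np.array([ray(d,u,v,z)[:2] for u,v in px]);e=[P[(i+1)%4]-P[i] for i in range(4)]
    print(n,P.mean(0).round(1),[(round(float(np.linalg.norm(a)),1),round(float(np.degrees(np.arctan2(a[1],a[0])))%90,1)) for a in e])
poly('blue',[(133.7,161.7),(133.7,197.3),(173,197.7),(173,161)],90)
poly('green',[(341.7,154.3),(338.3,190),(376,193.3),(379.3,158.3)],90)
poly('tray',[(385.2,163.5),(419.5,170.5),(413.7,205),(378.5,196.7)],14)
poly('block',[(113.3,257.5),(136.3,250.7),(140.8,271.3),(119.5,279)],46)
s=read_state();print(np.linalg.norm(s['position'][:2]))
E
```

```text
blue [565.5 241.9] [(72.3, 4.0), (77.3, 1.2), (74.8, 3.3), (78.1, 3.0)]
green [ 590.3 -171.7] [(74.7, 85.1), (77.2, 86.8), (73.4, 84.4), (77.9, 85.8)]
tray [ 587.8 -280.5] [(79.1, 80.2), (80.3, 79.6), (80.7, 78.4), (77.7, 78.5)]
block [394.7 296.2] [(48.1, 18.3), (43.5, 16.0), (45.1, 21.6), (46.0, 20.0)]
624.6690006178378
```

```bash
python3 - <<'E'
from plan import *
s=plan(395,296,110,19,0.0854,10)
plan(395,296,18,19,0.0854,None,s)
E
```

```text
from [246.6 573.9 230.6] yaw -113.3 to [395. 296. 110.] -161.0 N 10
[0.0197, 0.0121, 0.0246, -0.0001, 0.0833, 0.0001, 0.0854],[0.0175, 0.0121, 0.0262, -0.0001, 0.0833, 0.0001, 0.0854],[0.0153, 0.0121, 0.0275, -0.0001, 0.0833, 0.0001, 0.0854],[0.013, 0.0121, 0.0287, -0.0001, 0.0833, 0.0001, 0.0854],[0.0105, 0.0121, 0.0297, -0.0001, 0.0833, 0.0001, 0.0854],[0.008, 0.0121, 0.0305, -0.0001, 0.0833, 0.0001, 0.0854],[0.0055, 0.0121, 0.031, -0.0001, 0.0833, 0.0001, 0.0854],[0.0029, 0.0121, 0.0314, -0.0001, 0.0833, 0.0001, 0.0854],[0.0002, 0.0121, 0.0315, -0.0001, 0.0833, 0.0001, 0.0854],[-0.0024, 0.0121, 0.0314, -0.0001, 0.0833, 0.0001, 0.0854],
from [395. 296. 110.] yaw -161.0 to [395. 296.  18.] -161.0 N 3
[0.0, 0.0307, -0.0, 0.0, 0.0, 0.0, 0.0854],[0.0, 0.0307, 0.0, 0.0, 0.0, 0.0, 0.0854],[0.0, 0.0307, 0.0, 0.0, 0.0, 0.0, 0.0854],
```

play_rows([
  [0.02,0.012,0.025,0,0.083,0,0.0854],
  [0.0175,0.012,0.026,0,0.083,0,0.0854],
  [0.015,0.012,0.0275,0,0.083,0,0.0854],
  [0.013,0.012,0.029,0,0.083,0,0.0854],
  [0.0105,0.012,0.03,0,0.083,0,0.0854],
  [0.008,0.012,0.0305,0,0.083,0,0.0854],
  [0.0055,0.012,0.031,0,0.083,0,0.0854],
  [0.003,0.012,0.0315,0,0.083,0,0.0854],
  [0,0.012,0.0315,0,0.083,0,0.0854],
  [-0.0025,0.012,0.0315,0,0.083,0,0.0854],
])

```text
clock: 1.2
position: [396.0, 287.6, 106.1]
ee_rot: [-0.108, 0.7, -0.698, 0.109]
contact_force: [-0.3, -0.2, 0.0]
gripper_width: 85.4
```

```bash
python3 - <<'E'
from plan import *
s=plan(395,296,110,19,0.0854)
plan(395,296,18,19,0.0854,None,s)
E
```

```text
from [396.  287.6 106.1] yaw -162.3 to [395. 296. 110.] -161.0 N 1
[-0.0017, -0.0038, -0.0083, 0.0025, -0.0232, -0.0018, 0.0854],
from [395. 296. 110.] yaw -161.0 to [395. 296.  18.] -161.0 N 3
[0.0, 0.0307, -0.0, 0.0, 0.0, 0.0, 0.0854],[0.0, 0.0307, 0.0, 0.0, 0.0, 0.0, 0.0854],[0.0, 0.0307, 0.0, 0.0, 0.0, 0.0, 0.0854],
```

play_rows([
  [-0.002,0,-0.0085,0.002,-0.023,-0.002,0.0854],
  [0,0.03,0,0,0,0,0.0854],
  [0,0.03,0,0,0,0,0.0854],
  [0,0.018,0,0,0,0,0.0854],
  [0,0,0,0,0,0,0.0854],
])

```text
clock: 1.7
position: [396.9, 293.9, 25.5]
ee_rot: [-0.115, 0.698, -0.698, 0.115]
contact_force: [-0.3, -0.2, 0.6]
gripper_width: 85.5
```

```bash
python3 - <<'E'
from plan import *
plan(395,296,18,19,0.0854)
d=snap('top','t1.png');c=d['color'][215:315,80:220];cv2.imwrite('pics/t1.png',cv2.resize(c,None,fx=4,fy=4)[:,:,::-1])
E
```

```text
from [396.9 293.9  25.5] yaw -161.3 to [395. 296.  18.] -161.0 N 1
[0.0011, 0.0075, -0.0026, 0.0005, -0.0049, -0.0002, 0.0854],
```

View pics/t1.png

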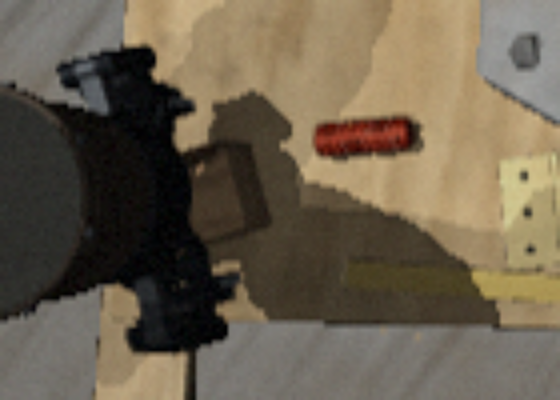

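The block sits between the open jaws (crop about (230,190)), clear of the cherry pin. Close.

play_rows([
  [0.001,0.0075,-0.0025,0,-0.005,0,0.0854],
  [0,0,0,0,0,0,0.04],
  [0,0,0,0,0,0,0.03],
  [0,0,0,0,0,0,0.03],
  [0,0,0,0,0,0,0.03],
  [0,0,0,0,0,0,0.03],
])

```text
clock: 2.35
position: [397.5, 300.6, 23.3]
ee_rot: [-0.115, 0.7, -0.694, 0.121]
contact_force: [0.1, 0.5, -0.5]
gripper_width: 46.7
```

```bash
python3 - <<'E'
from plan import *
s=plan(395,294,320,18.5,0.03,8)
s=plan(430,-20,330,0,0.03,9,s)
s=plan(560,-280,330,-11,0.03,8,s)
E
```

```text
from [397.5 300.6  23.3] yaw -160.8 to [395. 294. 320.] -161.5 N 8
[0.0002, -0.0371, 0.0004, 0.0009, 0.0016, -0.0013, 0.03],[0.0002, -0.0371, 0.0005, 0.0009, 0.0016, -0.0013, 0.03],[0.0003, -0.0371, 0.0005, 0.0009, 0.0016, -0.0013, 0.03],[0.0003, -0.0371, 0.0005, 0.0009, 0.0016, -0.0013, 0.03],[0.0004, -0.0371, 0.0006, 0.0009, 0.0016, -0.0013, 0.03],[0.0004, -0.0371, 0.0006, 0.0009, 0.0016, -0.0013, 0.03],[0.0005, -0.0371, 0.0006, 0.0009, 0.0016, -0.0013, 0.03],[0.0005, -0.0371, 0.0007, 0.0009, 0.0016, -0.0013, 0.03],
from [395. 294. 320.] yaw -161.5 to [430. -20. 330.] -180.0 N 9
[0.0074, -0.0011, 0.0343, 0.0, 0.0359, 0.0, 0.03],[0.0061, -0.0011, 0.0346, 0.0, 0.0359, 0.0, 0.03],[0.0049, -0.0011, 0.0348, 0.0, 0.0359, 0.0, 0.03],[0.0037, -0.0011, 0.0349, 0.0, 0.0359, 0.0, 0.03],[0.0024, -0.0011, 0.035, 0.0, 0.0359, 0.0, 0.03],[0.0011, -0.0011, 0.0351, 0.0, 0.0359, 0.0, 0.03],[-0.0001, -0.0011, 0.0351, 0.0, 0.0359, 0.0, 0.03],[-0.0014, -0.0011, 0.0351, 0.0, 0.0359, 0.0, 0.03],[-0.0026, -0.0011, 0.035, 0.0, 0.0359, 0.0, 0.03],
from [430. -20. 330.] yaw -180.0 to [ 560. -280.  330.] -191.0 N 8
[-0.0162, -0.0, 0.0325, 0.0, 0.024, 0.0, 0.03],[-0.017, -0.0, 0.0321, 0.0, 0.024, 0.0, 0.03],[-0.0178, 0.0, 0.0317, 0.0, 0.024, 0.0, 0.03],[-0.0185, 0.0, 0.0312, 0.0, 0.024, 0.0, 0.03],[-0.0193, -0.0, 0.0308, 0.0, 0.024, 0.0, 0.03],[-0.02, 0.0, 0.0303, 0.0, 0.024, 0.0, 0.03],[-0.0207, 0.0, 0.0298, 0.0, 0.024, 0.0, 0.03],[-0.0215, -0.0, 0.0293, 0.0, 0.024, 0.0, 0.03],
```

play_rows([
  [0,-0.037,0,0,0,0,0.03],
  [0,-0.037,0,0,0,0,0.03],
  [0,-0.037,0,0,0,0,0.03],
  [0,-0.037,0,0,0,0,0.03],
  [0,-0.037,0,0,0,0,0.03],
  [0,-0.037,0,0,0,0,0.03],
  [0,-0.037,0,0,0,0,0.03],
  [0,-0.037,0,0,0,0,0.03],
  [0,-0.018,0,0,0,0,0.03],
  [0,0,0,0,0,0,0.03],
])

```text
clock: 3.35
position: [393.7, 294.6, 349.4]
ee_rot: [-0.115, 0.7, -0.695, 0.119]
contact_force: [0.3, -0.3, -0.5]
gripper_width: 47.0
```

```bash
python3 - <<'E'
from plan import *
s=plan(420,-20,345,0,0.03,10)
s=plan(560,-280,345,-11,0.03,8,s)
snap('scene','s1.png')
E
```

```text
from [393.7 294.6 349.4] yaw -160.9 to [420. -20. 345.] -180.0 N 10
[0.0078, 0.0002, 0.0306, 0.0006, 0.0333, -0.0005, 0.03],[0.0068, 0.0002, 0.0308, 0.0006, 0.0333, -0.0005, 0.03],[0.0057, 0.0003, 0.031, 0.0006, 0.0333, -0.0005, 0.03],[0.0047, 0.0003, 0.0312, 0.0006, 0.0333, -0.0005, 0.03],[0.0037, 0.0003, 0.0314, 0.0006, 0.0333, -0.0005, 0.03],[0.0026, 0.0003, 0.0315, 0.0006, 0.0333, -0.0005, 0.03],[0.0016, 0.0004, 0.0315, 0.0006, 0.0333, -0.0005, 0.03],[0.0005, 0.0004, 0.0316, 0.0006, 0.0333, -0.0005, 0.03],[-0.0005, 0.0004, 0.0316, 0.0006, 0.0333, -0.0005, 0.03],[-0.0016, 0.0004, 0.0315, 0.0006, 0.0333, -0.0005, 0.03],
from [420. -20. 345.] yaw -180.0 to [ 560. -280.  345.] -191.0 N 8
[-0.0175, -0.0, 0.0325, 0.0, 0.024, 0.0, 0.03],[-0.0183, -0.0, 0.0321, 0.0, 0.024, 0.0, 0.03],[-0.019, 0.0, 0.0316, 0.0, 0.024, 0.0, 0.03],[-0.0198, 0.0, 0.0312, 0.0, 0.024, 0.0, 0.03],[-0.0205, -0.0, 0.0307, 0.0, 0.024, 0.0, 0.03],[-0.0213, 0.0, 0.0302, 0.0, 0.024, 0.0, 0.03],[-0.022, 0.0, 0.0297, 0.0, 0.024, 0.0, 0.03],[-0.0227, -0.0, 0.0291, 0.0, 0.024, 0.0, 0.03],
```

View pics/s1.png

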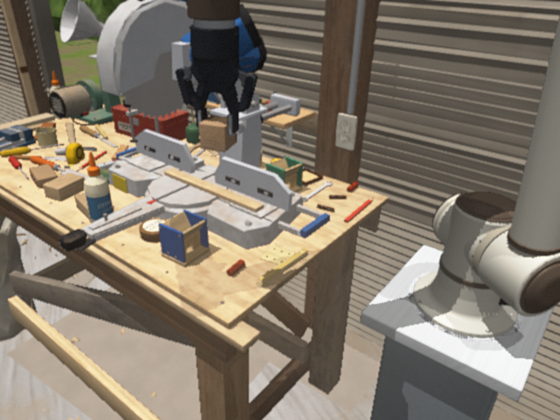

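Scene: the block is held at (215,135); saw rails end at (285,103); the blue magazine, cherry pin (236,267) and blue handle are low. I'll cross, and triangulate the rail end meanwhile.

play_rows([
  [0.008,0,0.0305,0,0.033,0,0.03],
  [0.007,0,0.031,0,0.033,0,0.03],
  [0.0055,0,0.031,0,0.033,0,0.03],
  [0.0045,0,0.031,0,0.033,0,0.03],
  [0.0035,0,0.0315,0,0.033,0,0.03],
  [0.0025,0,0.0315,0,0.033,0,0.03],
  [0.0015,0,0.0315,0,0.033,0,0.03],
  [0.0005,0,0.0315,0,0.033,0,0.03],
  [-0.0005,0,0.0315,0,0.033,0,0.03],
  [-0.0015,0,0.0315,0,0.033,0,0.03],
])

```text
clock: 4.4
position: [409.8, -32.0, 326.1]
ee_rot: [0.01, -0.703, 0.711, 0.013]
contact_force: [0.3, 0.2, -1.1]
gripper_width: 47.0
```

```bash
python3 - <<'E'
from plan import *
a=snap('top');b=snap('scene')
def rd(d,u,v):
    o=np.array(d['origin']);p=ray(d,u,v,0)-o;return o,p/np.linalg.norm(p)
for ua,ub in(((472,90),(285,103)),((481,118),(297,108)),((463,62),(272,97))):
    (o,p),(q,r)=rd(a,*ua),rd(b,*ub);t=np.linalg.lstsq(np.c_[p,-r],q-o,rcond=None)[0];print((o+p*t[0]).round(),(q+r*t[1]).round())
s=plan(530,-280,345,-11,0.03,8)
s=plan(588,-281,120,-11,0.03,6,s)
E
```

```text
[ 728. -353.  200.] [ 731. -351.  201.]
[ 680. -375.  188.] [ 693. -365.  188.]
[ 771. -329.  218.] [ 769. -331.  217.]
from [409.6 -33.2 325.8] yaw 179.5 to [ 530. -280.  345.] 169.0 N 8
[-0.0152, -0.0026, 0.0307, -0.0017, 0.0229, 0.0041, 0.03],[-0.0159, -0.0026, 0.0304, -0.0017, 0.0229, 0.0041, 0.03],[-0.0166, -0.0026, 0.03, -0.0017, 0.0229, 0.0041, 0.03],[-0.0173, -0.0025, 0.0296, -0.0017, 0.0229, 0.0041, 0.03],[-0.018, -0.0025, 0.0292, -0.0017, 0.0229, 0.0041, 0.03],[-0.0187, -0.0025, 0.0288, -0.0017, 0.0229, 0.0041, 0.03],[-0.0194, -0.0025, 0.0283, -0.0017, 0.0229, 0.0041, 0.03],[-0.02, -0.0024, 0.0279, -0.0017, 0.0229, 0.0041, 0.03],
from [ 530. -280.  345.] yaw 169.0 to [ 588. -281.  120.] 169.0 N 6
[-0.0095, 0.0375, -0.0017, 0.0, 0.0, 0.0, 0.03],[-0.0095, 0.0375, -0.0017, 0.0, 0.0, 0.0, 0.03],[-0.0095, 0.0375, -0.0017, 0.0, 0.0, 0.0, 0.03],[-0.0095, 0.0375, -0.0017, 0.0, 0.0, 0.0, 0.03],[-0.0095, 0.0375, -0.0017, 0.0, 0.0, 0.0, 0.03],[-0.0095, 0.0375, -0.0017, 0.0, 0.0, 0.0, 0.03],
```

Rail end is at x≥680, z≈200, so it clears both right-hand targets.

play_rows([
  [-0.015,-0.003,0.0305,-0.002,0.023,0.004,0.03],
  [-0.016,-0.003,0.0305,-0.002,0.023,0.004,0.03],
  [-0.0165,-0.003,0.03,-0.002,0.023,0.004,0.03],
  [-0.0175,-0.003,0.0295,-0.002,0.023,0.004,0.03],
  [-0.018,-0.003,0.029,-0.002,0.023,0.004,0.03],
  [-0.0185,-0.003,0.029,-0.002,0.023,0.004,0.03],
  [-0.0195,-0.003,0.0285,-0.002,0.023,0.004,0.03],
  [-0.02,-0.003,0.028,-0.002,0.023,0.004,0.03],
])

```text
clock: 5.3
position: [529.2, -281.9, 332.1]
ee_rot: [0.059, 0.707, -0.701, -0.075]
contact_force: [0.0, 0.6, -0.6]
gripper_width: 46.8
```

```bash
python3 - <<'E'
from plan import *
s=plan(588,-281,110,-11,0.03,7)
E
```

```text
from [ 529.2 -281.9  332.1] yaw 169.1 to [ 588. -281.  110.] 169.0 N 7
[-0.009, 0.0315, -0.0015, 0.0009, 0.0003, 0.0035, 0.03],[-0.0089, 0.0316, -0.0016, 0.0009, 0.0003, 0.0035, 0.03],[-0.0088, 0.0316, -0.0016, 0.0009, 0.0003, 0.0035, 0.03],[-0.0087, 0.0316, -0.0016, 0.0009, 0.0003, 0.0035, 0.03],[-0.0086, 0.0317, -0.0016, 0.0009, 0.0003, 0.0035, 0.03],[-0.0084, 0.0317, -0.0017, 0.0009, 0.0003, 0.0035, 0.03],[-0.0083, 0.0317, -0.0017, 0.0009, 0.0003, 0.0035, 0.03],
```

play_rows([
  [-0.009,0.0315,-0.0015,0.001,0,0.0035,0.03],
  [-0.009,0.0315,-0.0015,0.001,0,0.0035,0.03],
  [-0.009,0.0315,-0.0015,0.001,0,0.0035,0.03],
  [-0.0085,0.0315,-0.0015,0.001,0,0.0035,0.03],
  [-0.0085,0.0315,-0.0015,0.001,0,0.0035,0.03],
  [-0.0085,0.0315,-0.0015,0.001,0,0.0035,0.03],
  [-0.0085,0.025,-0.0015,0.001,0,0.0035,0.03],
  [0,0,0,0,0,0,0.03],
])

```text
clock: 6.1
position: [585.4, -278.7, 91.8]
ee_rot: [0.06, 0.706, -0.702, -0.076]
contact_force: [-0.3, 0.2, 0.5]
gripper_width: 46.4
```

```bash
python3 - <<'E'
from plan import *
s=plan(588,-281,60,-11,0.03,2)
d=snap('top');c=d['color'][130:240,320:450];cv2.imwrite('pics/t2.png',cv2.resize(c,None,fx=4,fy=4)[:,:,::-1])
E
```

```text
from [ 585.4 -278.7   91.8] yaw 168.9 to [ 588. -281.   60.] 169.0 N 2
[-0.0018, 0.0159, 0.0009, 0.0015, -0.0008, 0.0114, 0.03],[-0.0017, 0.0159, 0.0009, 0.0015, -0.0008, 0.0114, 0.03],
```

View pics/t2.png

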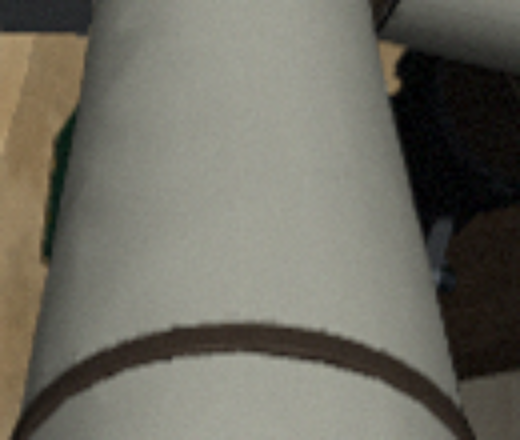

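The arm hides the tray from above; carry on by numbers.

play_rows([
  [-0.002,0.015,0.001,0.002,0,0.015,0.03],
  [-0.002,0.015,0.001,0.002,0,0.015,0.03],
  [0,0.01,0,0,0,0,0.03],
  [0,0.01,0,0,0,0,0.03],
  [0,0,0,0,0,0,0.03],
])

```text
clock: 6.65
position: [591.9, -281.5, 47.7]
ee_rot: [-0.073, -0.702, 0.706, 0.061]
contact_force: [0.1, 0.4, -0.9]
gripper_width: 47.0
```

```bash
python3 - <<'E'
from plan import *
s=plan(588,-281,28,-11,0.03,2)
d=snap('scene');c=d['color'][130:230,250:390];cv2.imwrite('pics/s2.png',cv2.resize(c,None,fx=5,fy=5,interpolation=cv2.INTER_CUBIC)[:,:,::-1])
E
```

```text
from [ 591.9 -281.5   47.7] yaw 169.1 to [ 588. -281.   28.] 169.0 N 2
[0.0022, 0.0098, 0.0001, -0.0015, 0.0008, -0.0089, 0.03],[0.0021, 0.0098, 0.0001, -0.0015, 0.0008, -0.0089, 0.03],
```

View pics/s2.png

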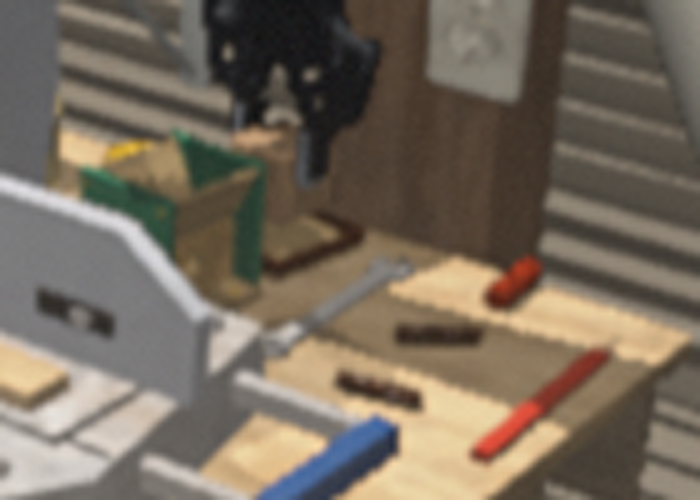

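The held block (crop (270,185)) hangs just above the tray (310,245), clear of the green board. Lower it.

play_rows([
  [0.002,0.008,0,-0.0015,0,-0.009,0.03],
  [0.002,0.006,0,-0.0015,0,-0.009,0.03],
  [0,0.004,0,0,0,0,0.03],
  [0,0,0,0,0,0,0.03],
])

```text
clock: 7.1
position: [590.1, -281.5, 31.4]
ee_rot: [-0.068, -0.704, 0.704, 0.066]
contact_force: [-0.6, -1.1, -0.2]
gripper_width: 46.9
```

```bash
python3 -c "
from plan import *
s=plan(588,-281,28,-11,0.03,1);print(read_state()['contact_force'])"
```

```text
from [ 590.1 -281.5   31.4] yaw 169.1 to [ 588. -281.   28.] 169.0 N 1
[0.0021, 0.0034, -0.0001, -0.0006, 0.0022, -0.0039, 0.03],
[-0.63330203 -1.08503311 -0.19254491]
```

play_rows([
  [0.001,0.003,0,0,0,-0.004,0.03],
  [0,0,0,0,0,0,0.03],
  [0,0,0,0,0,0,0.056],
  [0,0,0,0,0,0,0.062],
  [0,0,0,0,0,0,0.066],
  [0,-0.01,0,0,0,0,0.066],
  [0,-0.03,0,0,0,0,0.066],
  [0,-0.04,0,0,0,0,0.066],
  [0,-0.04,0,0,0,0,0.066],
  [0,-0.02,0,0,0,0,0.066],
])

```text
clock: 8.1
position: [587.7, -281.3, 172.7]
ee_rot: [-0.065, -0.704, 0.704, 0.069]
contact_force: [0.6, 0.0, 0.0]
gripper_width: 66.0
```

```bash
python3 -c "
from plan import *
s=plan(437,-300,110,1.5,0.045,6)
s=plan(435.5,-309.5,2,1.5,0.045,5,s)"
```

```text
from [ 587.7 -281.3  172.7] yaw 169.1 to [ 437. -300.  110.] 181.5 N 6
[0.024, 0.0106, 0.0078, -0.0001, -0.036, 0.0011, 0.045],[0.0243, 0.0106, 0.0069, -0.0001, -0.036, 0.0011, 0.045],[0.0245, 0.0106, 0.006, -0.0001, -0.036, 0.0011, 0.045],[0.0247, 0.0105, 0.0052, -0.0001, -0.036, 0.0011, 0.045],[0.0249, 0.0105, 0.0043, -0.0001, -0.036, 0.0011, 0.045],[0.0251, 0.0105, 0.0034, -0.0001, -0.036, 0.0011, 0.045],
from [ 437. -300.  110.] yaw -178.5 to [ 435.5 -309.5    2. ] -178.5 N 5
[0.0003, 0.0216, 0.0019, 0.0, -0.0, 0.0, 0.045],[0.0003, 0.0216, 0.0019, 0.0, -0.0, 0.0, 0.045],[0.0003, 0.0216, 0.0019, 0.0, -0.0, 0.0, 0.045],[0.0003, 0.0216, 0.0019, 0.0, -0.0, 0.0, 0.045],[0.0003, 0.0216, 0.0019, 0.0, -0.0, 0.0, 0.045],
```

play_rows([
  [0.024,0.0105,0.009,0,-0.036,0,0.045],
  [0.0245,0.0105,0.008,0,-0.036,0,0.045],
  [0.0245,0.0105,0.0075,0,-0.036,0,0.045],
  [0.0245,0.0105,0.007,0,-0.036,0,0.045],
  [0.025,0.0105,0.006,0,-0.036,0,0.045],
  [0.025,0.0105,0.005,0,-0.036,0,0.045],
  [0,0,0,0,0,0,0.045],
])

```text
clock: 8.8
position: [436.7, -311.8, 120.9]
ee_rot: [0.008, -0.704, 0.71, -0.019]
contact_force: [-0.6, -0.7, 0.7]
gripper_width: 45.2
```

```bash
python3 - <<'E'
from meas import *
from plan import *
d=snap('top');c=d['color'];hsv=cv2.cvtColor(c,cv2.COLOR_RGB2HSV).astype(int)
red=((hsv[...,0]<8)|(hsv[...,0]>172))&(hsv[...,1]>140)
try: blob(d,red,(398,240,432,266),12,'cherryR')
except Exception as e: print(e)
c=c[130:300,300:460];cv2.imwrite('pics/t3.png',cv2.resize(c,None,fx=3.5,fy=3.5,interpolation=cv2.INTER_CUBIC)[:,:,::-1])
s=plan(435.5,-309.5,30,1.5,0.045,3)
E
```

```text
max() iterable argument is empty
from [ 439.1 -312.4  122.1] yaw -177.8 to [ 435.5 -309.5   30. ] -178.5 N 3
[0.0017, 0.0307, -0.0013, -0.0035, 0.0043, -0.0065, 0.045],[0.0016, 0.0307, -0.0012, -0.0035, 0.0043, -0.0065, 0.045],[0.0014, 0.0307, -0.0011, -0.0035, 0.0043, -0.0065, 0.045],
```

View pics/t3.png

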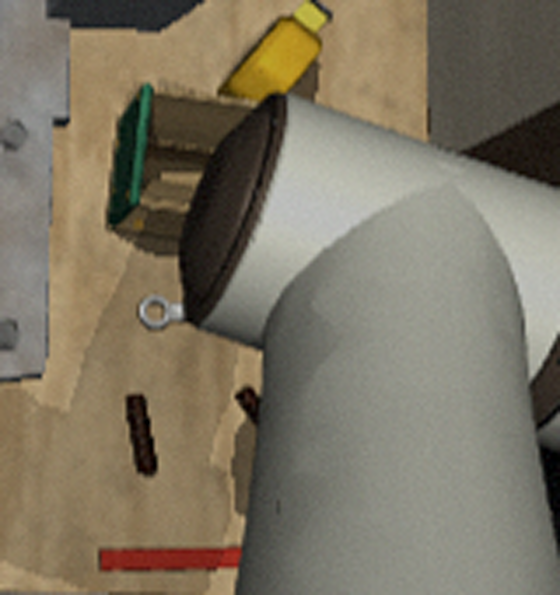

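Arm covers the area (viewed 8 so far); going down by numbers.

play_rows([
  [0.0015,0.03,-0.0015,-0.0035,0.004,-0.0065,0.045],
  [0.0015,0.03,-0.0015,-0.0035,0.004,-0.0065,0.045],
  [0.0015,0.025,0,-0.0035,0.004,-0.0065,0.045],
  [0,0,0,0,0,0,0.045],
])

```text
clock: 9.25
position: [443.4, -312.4, 41.0]
ee_rot: [0.005, -0.705, 0.709, -0.015]
contact_force: [0.4, -0.6, -0.5]
gripper_width: 45.0
```

```bash
python3 -c "
from plan import *
s=plan(435.5,-309.5,4,1.5,0.045,2)"
```

```text
from [ 443.4 -312.4   41. ] yaw -178.4 to [ 435.5 -309.5    4. ] -178.5 N 2
[0.0042, 0.0184, -0.0017, -0.0034, 0.0009, -0.0069, 0.045],[0.004, 0.0185, -0.0016, -0.0034, 0.0009, -0.0069, 0.045],
```

play_rows([
  [0.006,0.016,-0.003,-0.003,0,-0.007,0.045],
  [0.006,0.012,-0.002,-0.003,0,-0.007,0.045],
])

```text
clock: 9.45
position: [436.6, -309.3, 16.0]
ee_rot: [0.008, -0.705, 0.709, -0.014]
contact_force: [-0.5, -0.6, -0.6]
gripper_width: 44.8
```

```bash
python3 -c "
from plan import *
s=plan(435.5,-309.5,4,1.5,0.045,1)"
```

```text
from [ 436.6 -309.3   16. ] yaw -178.2 to [ 435.5 -309.5    4. ] -178.5 N 1
[0.0012, 0.012, 0.0001, -0.0051, 0.0045, -0.0079, 0.045],
```

play_rows([
  [0.002,0.01,0,-0.005,0.0045,-0.008,0.045],
  [0.0005,0.004,0,0,0,0,0.03],
  [0,0,0,0,0,0,0.005],
  [0,0,0,0,0,0,0.005],
  [0,0,0,0,0,0,0.005],
])

```text
clock: 9.95
position: [437.0, -310.4, 3.7]
ee_rot: [0.008, -0.706, 0.708, -0.011]
contact_force: [0.5, 0.0, 0.2]
gripper_width: 15.5
```

```bash
python3 -c "
from plan import *
s=plan(450,-305,160,0,0.005,5)
s=plan(590,-172,170,-5.5,0.005,7,s)"
```

```text
from [ 437.  -310.4    3.7] yaw -178.4 to [ 450. -305.  160.] -180.0 N 5
[-0.0027, -0.0312, -0.0009, -0.0005, 0.0055, -0.0008, 0.005],[-0.0027, -0.0312, -0.001, -0.0005, 0.0055, -0.0008, 0.005],[-0.0027, -0.0313, -0.001, -0.0005, 0.0055, -0.0008, 0.005],[-0.0027, -0.0313, -0.001, -0.0005, 0.0055, -0.0008, 0.005],[-0.0026, -0.0313, -0.0011, -0.0005, 0.0055, -0.0008, 0.005],
from [ 450. -305.  160.] yaw -180.0 to [ 590. -172.  170.] -185.5 N 7
[-0.02, -0.0014, -0.019, 0.0, 0.0137, 0.0, 0.005],[-0.0197, -0.0014, -0.0193, 0.0, 0.0137, 0.0, 0.005],[-0.0195, -0.0014, -0.0195, 0.0, 0.0137, 0.0, 0.005],[-0.0192, -0.0014, -0.0198, 0.0, 0.0137, 0.0, 0.005],[-0.0189, -0.0014, -0.0201, 0.0, 0.0137, 0.0, 0.005],[-0.0187, -0.0014, -0.0203, 0.0, 0.0137, 0.0, 0.005],[-0.0184, -0.0014, -0.0206, 0.0, 0.0137, 0.0, 0.005],
```

play_rows([
  [-0.002,-0.031,-0.001,0,0.005,0,0.005],
  [-0.002,-0.031,-0.001,0,0.005,0,0.005],
  [-0.002,-0.031,-0.001,0,0.005,0,0.005],
  [-0.002,-0.031,-0.001,0,0.005,0,0.005],
  [-0.002,-0.028,-0.001,0,0.005,0,0.005],
])

```text
clock: 10.45
position: [444.2, -304.1, 158.5]
ee_rot: [-0.001, 0.707, -0.707, -0.001]
contact_force: [0.9, -0.6, -0.1]
gripper_width: 15.5
```

```bash
python3 - <<'E'
from plan import *
print(read_state()['gripper_width'])
s=plan(590,-172,185,-5.5,0.005,8)
d=snap('scene');c=d['color'][100:230,250:420];cv2.imwrite('pics/s3.png',cv2.resize(c,None,fx=4,fy=4,interpolation=cv2.INTER_CUBIC)[:,:,::-1])
E
```

```text
15.465140659685167
from [ 444.2 -304.1  158.5] yaw -180.0 to [ 590. -172.  185.] -185.5 N 8
[-0.0182, -0.0034, -0.0165, 0.0001, 0.012, 0.0004, 0.005],[-0.018, -0.0034, -0.0167, 0.0001, 0.012, 0.0004, 0.005],[-0.0178, -0.0034, -0.017, 0.0001, 0.012, 0.0004, 0.005],[-0.0176, -0.0033, -0.0172, 0.0001, 0.012, 0.0004, 0.005],[-0.0174, -0.0033, -0.0174, 0.0001, 0.012, 0.0004, 0.005],[-0.0172, -0.0033, -0.0176, 0.0001, 0.012, 0.0004, 0.005],[-0.017, -0.0033, -0.0178, 0.0001, 0.012, 0.0004, 0.005],[-0.0168, -0.0033, -0.018, 0.0001, 0.012, 0.0004, 0.005],
```

View pics/s3.png

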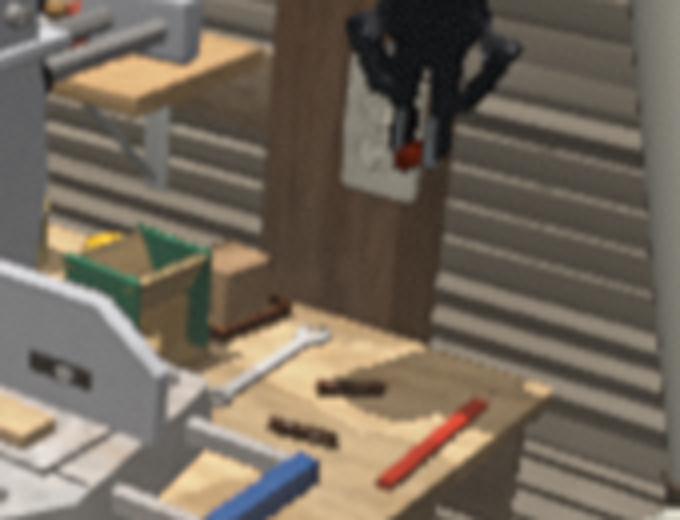

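Cherry pin held between the finger tips (408,153), level; the block stands in the tray (240,285). On to the green hopper.

play_rows([
  [-0.018,-0.004,-0.0165,0,0.012,0,0.005],
  [-0.018,-0.004,-0.0165,0,0.012,0,0.005],
  [-0.018,-0.004,-0.017,0,0.012,0,0.005],
  [-0.0175,-0.004,-0.017,0,0.012,0,0.005],
  [-0.0175,-0.004,-0.0175,0,0.012,0,0.005],
  [-0.017,-0.004,-0.0175,0,0.012,0,0.005],
  [-0.017,-0.004,-0.018,0,0.012,0,0.005],
  [-0.017,-0.004,-0.018,0,0.012,0,0.005],
])

```text
clock: 11.3
position: [596.6, -170.9, 204.0]
ee_rot: [-0.043, -0.704, 0.708, 0.031]
contact_force: [0.8, -0.8, -0.4]
gripper_width: 15.7
```

```bash
python3 -c "
from plan import *
s=plan(590,-172,100,-5.5,0.005,3)"
```

```text
from [ 596.6 -170.9  204. ] yaw 174.1 to [ 590. -172.  100.] 174.5 N 3
[0.0028, 0.0346, 0.0005, -0.0015, -0.0026, -0.0058, 0.005],[0.0026, 0.0346, 0.0005, -0.0015, -0.0026, -0.0058, 0.005],[0.0024, 0.0347, 0.0005, -0.0015, -0.0026, -0.0058, 0.005],
```

play_rows([
  [0.003,0.034,0.0005,-0.0015,-0.0025,-0.006,0.005],
  [0.003,0.034,0.0005,-0.0015,-0.0025,-0.006,0.005],
  [0.003,0.03,0.0005,-0.0015,-0.0025,-0.006,0.005],
])

```text
clock: 11.6
position: [596.9, -169.6, 110.5]
ee_rot: [-0.038, -0.706, 0.707, 0.026]
contact_force: [-0.3, -0.1, 0.6]
gripper_width: 15.8
```

```bash
python3 -c "
from plan import *
s=plan(590,-172,90,-5.5,0.005,1)"
```

```text
from [ 596.9 -169.6  110.5] yaw 174.8 to [ 590. -172.   90.] 174.5 N 1
[0.007, 0.0204, 0.003, -0.0001, 0.0054, -0.0179, 0.005],
```

play_rows([
  [0.006,0.014,0.002,0,0.003,-0.015,0.005],
  [0.003,0.007,0.001,0,0.002,-0.008,0.005],
])

```text
clock: 11.8
position: [585.3, -171.5, 85.6]
ee_rot: [0.03, 0.706, -0.706, -0.038]
contact_force: [0.1, 0.0, 0.4]
gripper_width: 15.7
```

```bash
python3 -c "
from plan import *
s=plan(590,-172,88,-5.5,0.005,1)"
```

```text
from [ 585.3 -171.5   85.6] yaw 174.5 to [ 590. -172.   88.] 174.5 N 1
[-0.0047, -0.0025, 0.0, -0.0, -0.0001, 0.0126, 0.005],
```

play_rows([
  [-0.0035,-0.004,0,0,0,0.008,0.005],
  [0,0,0,0,0,0,0.024],
  [0,0,0,0,0,0,0.028],
  [0,-0.01,0,0,0,0,0.03],
  [0,-0.02,0,0,0,0,0.03],
  [0,-0.04,0,0,0,0,0.03],
  [0,-0.045,0,0,0,0,0.03],
  [0,-0.045,0,0,0,0,0.03],
  [0,-0.045,0,0,0,0,0.03],
])

```text
clock: 12.7
position: [588.1, -172.6, 306.4]
ee_rot: [-0.033, -0.706, 0.707, 0.036]
contact_force: [1.5, 0.1, -0.4]
gripper_width: 29.7
```

```bash
python3 - <<'E'
from plan import *
s=plan(428.5,-149,100,101.1,0.035,10)
E
```

```text
from [ 588.1 -172.6  306.4] yaw 174.5 to [ 428.5 -149.   100. ] 101.1 N 10
[0.016, 0.0207, -0.0008, -0.0003, 0.128, 0.0003, 0.035],[0.016, 0.0207, 0.0012, -0.0003, 0.128, 0.0003, 0.035],[0.0157, 0.0207, 0.0033, -0.0003, 0.128, 0.0003, 0.035],[0.0152, 0.0207, 0.0053, -0.0003, 0.128, 0.0003, 0.035],[0.0144, 0.0207, 0.0072, -0.0003, 0.128, 0.0003, 0.035],[0.0134, 0.0207, 0.009, -0.0003, 0.128, 0.0003, 0.035],[0.0121, 0.0207, 0.0106, -0.0003, 0.128, 0.0003, 0.035],[0.0107, 0.0207, 0.0121, -0.0003, 0.128, 0.0003, 0.035],[0.009, 0.0207, 0.0133, -0.0003, 0.128, 0.0003, 0.035],[0.0073, 0.0206, 0.0144, -0.0003, 0.128, 0.0003, 0.035],
```

play_rows([
  [0.016,0.0205,-0.001,0,0.128,0,0.035],
  [0.016,0.0205,0.001,0,0.128,0,0.035],
  [0.0155,0.0205,0.0035,0,0.128,0,0.035],
  [0.015,0.0205,0.0055,0,0.128,0,0.035],
  [0.0145,0.0205,0.007,0,0.128,0,0.035],
  [0.0135,0.0205,0.009,0,0.128,0,0.035],
  [0.012,0.0205,0.0105,0,0.128,0,0.035],
  [0.0105,0.0205,0.012,0,0.128,0,0.035],
  [0.009,0.0205,0.0135,0,0.128,0,0.035],
  [0.0075,0.0205,0.0145,0,0.128,0,0.035],
])

```text
clock: 13.7
position: [444.1, -148.5, 123.8]
ee_rot: [0.481, 0.547, -0.522, -0.444]
contact_force: [-0.0, -0.4, 0.8]
gripper_width: 34.8
```

```bash
python3 - <<'E'
from plan import *
s=plan(428.5,-149,35,101.1,0.035,3)
d=snap('top');c=d['color'][140:280,310:440];cv2.imwrite('pics/t4.png',cv2.resize(c,None,fx=4,fy=4,interpolation=cv2.INTER_CUBIC)[:,:,::-1])
E
```

```text
from [ 444.1 -148.5  123.8] yaw 98.2 to [ 428.5 -149.    35. ] 101.1 N 3
[0.0011, 0.0292, 0.0069, 0.0198, -0.0165, -0.0062, 0.035],[0.001, 0.0294, 0.0063, 0.0198, -0.0165, -0.0062, 0.035],[0.0009, 0.0295, 0.0057, 0.0198, -0.0165, -0.0062, 0.035],
```

View pics/t4.png

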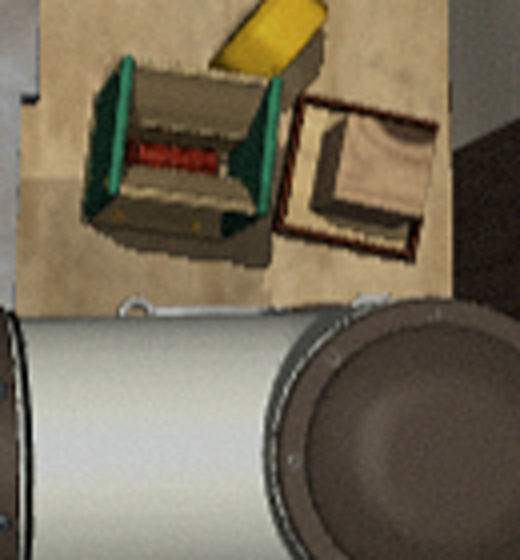

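The cherry pin lies in the green well (173,157) and the block stands inside the tray rim (385,160). Viewed 10. Now walnut A.

play_rows([
  [0.001,0.029,0.007,0.02,-0.016,-0.006,0.035],
  [0.001,0.029,0.007,0.02,-0.016,-0.006,0.035],
  [0.001,0.029,0.006,0.02,-0.016,-0.006,0.035],
])

```text
clock: 14.05
position: [428.0, -148.7, 38.4]
ee_rot: [0.45, 0.549, -0.546, -0.446]
contact_force: [1.0, 0.9, 0.2]
gripper_width: 35.3
```

```bash
python3 -c "
from plan import *
s=plan(428.5,-149,20,101.1,0.035,1)"
```

```text
from [ 428.  -148.7   38.4] yaw 101.4 to [ 428.5 -149.    20. ] 101.1 N 1
[-0.0003, 0.0184, -0.0003, 0.0071, 0.005, -0.0014, 0.035],
```

play_rows([
  [0,0.015,0,0.006,0.005,0,0.035],
  [0,0.012,0.001,0.002,0,0,0.035],
  [0,0.006,0.001,0,0,0,0.035],
])

```text
clock: 14.35
position: [429.8, -149.5, 5.8]
ee_rot: [-0.448, -0.548, 0.548, 0.446]
contact_force: [0.5, -0.5, 0.4]
gripper_width: 34.6
```

```bash
python3 -c "
from plan import *
s=plan(428.5,-149,3,101.1,0.035,1)"
```

```text
from [ 429.8 -149.5    5.8] yaw 101.6 to [ 428.5 -149.     3. ] 101.1 N 1
[0.0008, 0.0028, 0.0012, 0.0016, 0.0084, -0.0025, 0.035],
```

play_rows([
  [0.001,0.003,0.001,0.0015,0.008,0,0.022],
  [0,0,0,0,0,0,0.0],
  [0,0,0,0,0,0,0.0],
  [0,0,0,0,0,0,0.0],
  [0,-0.02,0,0,0,0,0.0],
  [0,-0.04,0,0,0,0,0.0],
])

```text
clock: 14.95
position: [428.5, -148.5, 63.6]
ee_rot: [-0.448, -0.545, 0.548, 0.449]
contact_force: [-0.1, -0.0, 0.0]
gripper_width: 8.9
```

```bash
python3 -c "
from plan import *
s=plan(400,-140,330,135,0.0,8)
s=plan(400,130,345,183,0.0,10,s)"
```

```text
from [ 428.5 -148.5   63.6] yaw 101.3 to [ 400. -140.  330.] 135.0 N 8
[0.0017, -0.0333, 0.0034, -0.0005, -0.0735, -0.0001, 0.0],[0.0019, -0.0333, 0.0033, -0.0005, -0.0735, -0.0001, 0.0],[0.0022, -0.0333, 0.0031, -0.0005, -0.0735, -0.0001, 0.0],[0.0024, -0.0333, 0.0029, -0.0005, -0.0735, -0.0001, 0.0],[0.0026, -0.0333, 0.0027, -0.0005, -0.0735, -0.0001, 0.0],[0.0028, -0.0333, 0.0025, -0.0005, -0.0735, -0.0001, 0.0],[0.003, -0.0333, 0.0023, -0.0005, -0.0735, -0.0001, 0.0],[0.0031, -0.0333, 0.002, -0.0005, -0.0735, -0.0001, 0.0],
from [ 400. -140.  330.] yaw 135.0 to [400. 130. 345.] 183.0 N 10
[0.0191, -0.0015, -0.0191, 0.0, -0.0838, 0.0, 0.0],[0.0174, -0.0015, -0.0206, 0.0, -0.0838, 0.0, 0.0],[0.0156, -0.0015, -0.022, 0.0, -0.0838, 0.0, 0.0],[0.0137, -0.0015, -0.0232, 0.0, -0.0838, 0.0, 0.0],[0.0118, -0.0015, -0.0243, 0.0, -0.0838, 0.0, 0.0],[0.0097, -0.0015, -0.0252, 0.0, -0.0838, 0.0, 0.0],[0.0075, -0.0015, -0.0259, 0.0, -0.0838, 0.0, 0.0],[0.0053, -0.0015, -0.0265, 0.0, -0.0838, 0.0, 0.0],[0.0031, -0.0015, -0.0268, 0.0, -0.0838, 0.0, 0.0],[0.0008, -0.0015, -0.027, 0.0, -0.0838, 0.0, 0.0],
```

play_rows([
  [0.0015,-0.036,0.0035,0,-0.0735,0,0],
  [0.002,-0.036,0.0035,0,-0.0735,0,0],
  [0.002,-0.036,0.003,0,-0.0735,0,0],
  [0.0025,-0.036,0.003,0,-0.0735,0,0],
  [0.0025,-0.036,0.0025,0,-0.0735,0,0],
  [0.003,-0.036,0.0025,0,-0.0735,0,0],
  [0.003,-0.036,0.0025,0,-0.0735,0,0],
  [0.003,-0.036,0.002,0,-0.0735,0,0],
])

```text
clock: 15.75
position: [394.3, -139.9, 367.9]
ee_rot: [0.264, 0.657, -0.657, -0.261]
contact_force: [0.7, 0.3, -0.2]
gripper_width: 9.1
```

```bash
python3 -c "
from plan import *
s=plan(410,130,350,183,0.0,10)
s=plan(566,242,200,3,0,5,s)"
```

```text
from [ 394.3 -139.9  367.9] yaw 136.5 to [410. 130. 350.] 183.0 N 10
[0.0175, 0.0018, -0.0206, 0.0, -0.0812, -0.0005, 0.0],[0.0157, 0.0018, -0.022, 0.0, -0.0812, -0.0005, 0.0],[0.0139, 0.0018, -0.0232, 0.0, -0.0812, -0.0005, 0.0],[0.012, 0.0018, -0.0242, 0.0, -0.0812, -0.0005, 0.0],[0.01, 0.0018, -0.0251, 0.0, -0.0812, -0.0005, 0.0],[0.0079, 0.0018, -0.0259, 0.0, -0.0812, -0.0005, 0.0],[0.0058, 0.0018, -0.0264, 0.0, -0.0812, -0.0005, 0.0],[0.0036, 0.0018, -0.0268, 0.0, -0.0812, -0.0005, 0.0],[0.0014, 0.0018, -0.027, 0.0, -0.0812, -0.0005, 0.0],[-0.0008, 0.0018, -0.027, 0.0, -0.0812, -0.0005, 0.0],
from [410. 130. 350.] yaw -177.0 to [566. 242. 200.] -177.0 N 5
[-0.0323, 0.03, -0.0207, 0.0, -0.0, 0.0, 0],[-0.0323, 0.03, -0.0207, 0.0, -0.0, 0.0, 0],[-0.0323, 0.03, -0.0207, 0.0, -0.0, 0.0, 0],[-0.0323, 0.03, -0.0207, 0.0, -0.0, 0.0, 0],[-0.0323, 0.03, -0.0207, 0.0, -0.0, 0.0, 0],
```

play_rows([
  [0.0175,0,-0.0205,0,-0.081,0,0],
  [0.0155,0,-0.022,0,-0.081,0,0],
  [0.014,0,-0.023,0,-0.081,0,0],
  [0.012,0,-0.024,0,-0.081,0,0],
  [0.01,0,-0.025,0,-0.081,0,0],
  [0.008,0,-0.026,0,-0.081,0,0],
  [0.006,0,-0.0265,0,-0.081,0,0],
  [0.0035,0,-0.027,0,-0.081,0,0],
  [0.0015,0,-0.027,0,-0.081,0,0],
  [-0.001,0,-0.027,0,-0.081,0,0],
])

```text
clock: 16.75
position: [402.6, 135.7, 380.7]
ee_rot: [-0.018, 0.708, -0.705, 0.039]
contact_force: [0.5, 0.5, -0.4]
gripper_width: 9.1
```

```bash
python3 -c "
from plan import *
s=plan(490,242,330,3,0,5)
s=plan(566,242,180,3,0,5,s)"
```

```text
from [402.6 135.7 380.7] yaw -175.4 to [490. 242. 330.] -177.0 N 5
[-0.0188, 0.0107, -0.0198, 0.0006, 0.0056, -0.0059, 0],[-0.0188, 0.0106, -0.0199, 0.0006, 0.0056, -0.0059, 0],[-0.0187, 0.0105, -0.02, 0.0006, 0.0056, -0.0059, 0],[-0.0187, 0.0104, -0.0201, 0.0006, 0.0056, -0.0059, 0],[-0.0186, 0.0103, -0.0202, 0.0006, 0.0056, -0.0059, 0],
from [490. 242. 330.] yaw -177.0 to [566. 242. 180.] -177.0 N 5
[-0.0152, 0.03, 0.0008, 0.0, 0.0, 0.0, 0],[-0.0152, 0.03, 0.0008, 0.0, 0.0, 0.0, 0],[-0.0152, 0.03, 0.0008, 0.0, 0.0, 0.0, 0],[-0.0152, 0.03, 0.0008, 0.0, 0.0, 0.0, 0],[-0.0152, 0.03, 0.0008, 0.0, 0.0, 0.0, 0],
```

play_rows([
  [-0.019,0.0105,-0.02,0,0.0055,-0.006,0],
  [-0.019,0.0105,-0.02,0,0.0055,-0.006,0],
  [-0.0185,0.0105,-0.02,0,0.0055,-0.006,0],
  [-0.0185,0.0105,-0.02,0,0.0055,-0.006,0],
  [-0.0185,0.0105,-0.02,0,0.0055,-0.006,0],
  [-0.015,0.03,0.001,0,0,0,0],
  [-0.015,0.03,0.001,0,0,0,0],
  [-0.015,0.03,0.001,0,0,0,0],
  [-0.015,0.03,0.001,0,0,0,0],
  [-0.015,0.02,0.001,0,0,0,0],
])

```text
clock: 17.75
position: [568.5, 252.1, 193.3]
ee_rot: [-0.019, 0.712, -0.701, 0.027]
contact_force: [-0.1, -0.1, -0.1]
gripper_width: 9.1
```

```bash
python3 -c "
from plan import *
s=plan(566,242,110,3,0,3)"
```

```text
from [568.5 252.1 193.3] yaw -176.3 to [566. 242. 110.] -177.0 N 3
[0.0014, 0.0277, 0.0037, 0.0049, 0.0041, -0.0039, 0],[0.0013, 0.0277, 0.0036, 0.0049, 0.0041, -0.0039, 0],[0.0011, 0.0277, 0.0034, 0.0049, 0.0041, -0.0039, 0],
```

play_rows([
  [0.0015,0.027,0.004,0.005,0.004,-0.004,0],
  [0.0015,0.027,0.004,0.005,0.004,-0.004,0],
  [0.001,0.024,0.004,0.005,0.004,-0.004,0],
])

```text
clock: 18.05
position: [567.7, 240.3, 113.1]
ee_rot: [-0.018, 0.707, -0.707, 0.019]
contact_force: [0.8, 0.3, -0.4]
gripper_width: 9.2
```

```bash
python3 -c "
from plan import *
s=plan(566,242,90,3,0,1)"
```

```text
from [567.7 240.3 113.1] yaw -177.0 to [566. 242.  90.] -177.0 N 1
[0.0017, 0.0231, -0.0018, 0.0003, -0.0007, -0.0017, 0],
```

play_rows([
  [0.001,0.014,-0.002,0,0,-0.002,0],
  [0.001,0.008,0,0,0,0,0],
])

```text
clock: 18.25
position: [564.3, 241.2, 88.2]
ee_rot: [0.019, -0.706, 0.708, -0.017]
contact_force: [0.1, 0.2, 0.3]
gripper_width: 9.3
```

```bash
python3 -c "
from plan import *
s=plan(566,242,90,3,0,1)"
```

```text
from [564.3 241.2  88.2] yaw -177.1 to [566. 242.  90.] -177.0 N 1
[-0.0018, -0.0018, -0.0007, -0.0017, -0.0013, 0.0041, 0],
```

Release, retreat, and head for the left cherry pin.

play_rows([
  [-0.002,-0.002,0,0,0,0.004,0],
  [0,0,0,0,0,0,0.018],
  [0,0,0,0,0,0,0.024],
  [0,-0.01,0,0,0,0,0.026],
  [0,-0.02,0,0,0,0,0.026],
  [0,-0.04,0,0,0,0,0.026],
  [0,-0.04,0,0,0,0,0.026],
])

```text
clock: 18.95
position: [565.0, 241.4, 204.7]
ee_rot: [0.02, -0.705, 0.708, -0.018]
contact_force: [1.9, 0.8, -0.2]
gripper_width: 26.2
```

```bash
python3 -c "
from plan import *
s=plan(430,219,110,6,0.045,5)"
```

```text
from [565.  241.4 204.7] yaw -177.0 to [430. 219. 110.] -174.0 N 5
[0.0271, 0.019, 0.003, -0.0008, -0.0104, 0.0006, 0.045],[0.0272, 0.019, 0.0027, -0.0008, -0.0104, 0.0006, 0.045],[0.0272, 0.019, 0.0024, -0.0008, -0.0104, 0.0006, 0.045],[0.0273, 0.019, 0.0022, -0.0008, -0.0104, 0.0006, 0.045],[0.0273, 0.019, 0.0019, -0.0008, -0.0104, 0.0006, 0.045],
```

play_rows([
  [0.027,0.016,0.003,0,-0.0105,0,0.045],
  [0.027,0.016,0.0025,0,-0.0105,0,0.045],
  [0.027,0.019,0.0025,0,-0.0105,0,0.045],
  [0.027,0.019,0.002,0,-0.0105,0,0.045],
  [0.027,0.019,0.002,0,-0.0105,0,0.045],
])

```text
clock: 19.45
position: [440.5, 225.9, 131.7]
ee_rot: [-0.026, 0.713, -0.699, 0.05]
contact_force: [0.3, 1.9, -0.3]
gripper_width: 45.1
```

```bash
python3 - <<'E'
from plan import *
s=plan(430,219,35,6,0.045,3)
d=snap('top');c=d['color'][140:280,100:230];cv2.imwrite('pics/t5.png',cv2.resize(c,None,fx=4,fy=4,interpolation=cv2.INTER_CUBIC)[:,:,::-1])
E
```

```text
from [440.5 225.9 131.7] yaw -173.9 to [430. 219.  35.] -174.0 N 3
[0.0049, 0.032, 0.0025, 0.0057, 0.0008, -0.0118, 0.045],[0.0045, 0.0321, 0.0023, 0.0057, 0.0008, -0.0118, 0.045],[0.0041, 0.0322, 0.0021, 0.0057, 0.0008, -0.0118, 0.045],
```

View pics/t5.png

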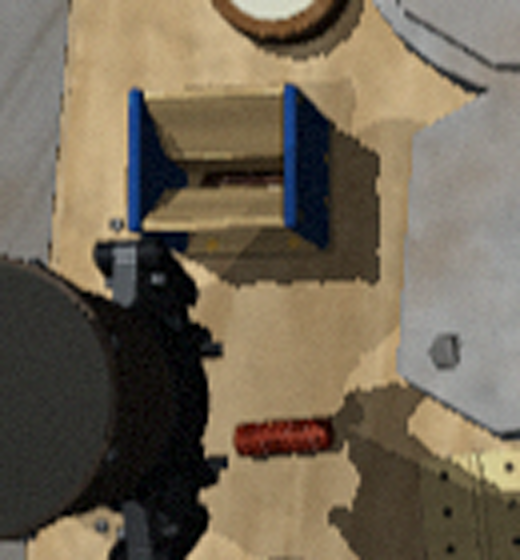

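Walnut A lies down in the blue well (240,180); the left cherry pin is undisturbed at (283,437). Viewed 11.

play_rows([
  [0.005,0.031,0.0025,0.006,0,-0.012,0.045],
  [0.0045,0.031,0.0025,0.006,0,-0.012,0.045],
  [0.004,0.031,0.002,0.006,0,-0.012,0.045],
])

```text
clock: 19.8
position: [425.9, 218.6, 40.7]
ee_rot: [-0.038, 0.708, -0.704, 0.04]
contact_force: [-0.5, 0.8, -0.5]
gripper_width: 45.2
```

```bash
python3 -c "
from plan import *
s=plan(430,219,4,6,0.045,3)"
```

```text
from [425.9 218.6  40.7] yaw -173.7 to [430. 219.   4.] -174.0 N 3
[-0.0013, 0.0122, 0.0001, 0.0017, 0.002, -0.0013, 0.045],[-0.0013, 0.0122, 0.0001, 0.0017, 0.002, -0.0013, 0.045],[-0.0014, 0.0122, 0.0, 0.0017, 0.002, -0.0013, 0.045],
```

play_rows([
  [-0.0015,0.013,0,0.002,0.002,-0.001,0.045],
  [-0.0015,0.012,0,0.002,0.002,-0.001,0.045],
  [-0.001,0.008,0,0,0,0,0.045],
])

```text
clock: 20.1
position: [430.9, 220.0, 7.1]
ee_rot: [-0.037, 0.707, -0.706, 0.039]
contact_force: [0.4, -0.2, -0.2]
gripper_width: 45.2
```

```bash
python3 -c "
from plan import *
s=plan(430,219,4,6,0.045,1)"
```

```text
from [430.9 220.    7.1] yaw -173.9 to [430. 219.   4.] -174.0 N 1
[0.001, 0.0031, 0.0009, 0.0014, 0.0025, -0.0027, 0.045],
```

play_rows([
  [0.001,0.0035,0.001,0,0,-0.003,0.03],
  [0,0,0,0,0,0,0.005],
  [0,0,0,0,0,0,0.005],
  [0,0,0,0,0,0,0.005],
  [0,-0.02,0,0,0,0,0.005],
  [0,-0.045,0,0,0,0,0.005],
  [0,-0.045,0,0,0,0,0.005],
  [0,-0.045,0,0,0,0,0.005],
  [0,-0.045,0,0,0,0,0.005],
  [0,-0.045,0,0,0,0,0.005],
])

```text
clock: 21.1
position: [428.0, 216.4, 255.4]
ee_rot: [0.04, -0.705, 0.707, -0.035]
contact_force: [0.3, 1.6, -0.2]
gripper_width: 15.8
```

```bash
python3 -c "
from plan import *
s=plan(410,215,350,0,0.005,2)
s=plan(420,-150,350,-5.5,0.005,10,s)"
```

```text
from [428.  216.4 255.4] yaw -173.9 to [410. 215. 350.] -180.0 N 2
[0.0094, -0.0472, -0.0001, -0.0017, 0.0532, 0.0034, 0.005],[0.0092, -0.0473, 0.0003, -0.0017, 0.0532, 0.0034, 0.005],
from [410. 215. 350.] yaw -180.0 to [ 420. -150.  350.] -185.5 N 10
[-0.001, -0.0, 0.0365, 0.0, 0.0096, 0.0, 0.005],[-0.0014, 0.0, 0.0365, 0.0, 0.0096, 0.0, 0.005],[-0.0017, 0.0, 0.0365, 0.0, 0.0096, 0.0, 0.005],[-0.0021, 0.0, 0.0365, 0.0, 0.0096, 0.0, 0.005],[-0.0024, -0.0, 0.0364, 0.0, 0.0096, 0.0, 0.005],[-0.0028, 0.0, 0.0364, 0.0, 0.0096, 0.0, 0.005],[-0.0031, 0.0, 0.0364, 0.0, 0.0096, 0.0, 0.005],[-0.0034, 0.0, 0.0364, 0.0, 0.0096, 0.0, 0.005],[-0.0038, -0.0, 0.0363, 0.0, 0.0096, 0.0, 0.005],[-0.0041, 0.0, 0.0363, 0.0, 0.0096, 0.0, 0.005],
```

play_rows([
  [0.006,-0.04,0,0,0.05,0,0.005],
  [0.006,-0.045,0,0,0.05,0,0.005],
  [0.003,-0.02,0.015,0,0.01,0,0.005],
  [-0.001,-0.002,0.0365,0,0.0095,0,0.005],
  [-0.0015,-0.002,0.0365,0,0.0095,0,0.005],
  [-0.002,-0.002,0.0365,0,0.0095,0,0.005],
  [-0.002,-0.002,0.0365,0,0.0095,0,0.005],
  [-0.0025,-0.002,0.0365,0,0.0095,0,0.005],
  [-0.003,-0.002,0.0365,0,0.0095,0,0.005],
  [-0.003,-0.002,0.0365,0,0.0095,0,0.005],
])

```text
clock: 22.1
position: [416.9, -62.0, 390.9]
ee_rot: [0.03, 0.713, -0.701, -0.017]
contact_force: [0.3, 0.5, -0.5]
gripper_width: 15.6
```

```bash
python3 -c "
from plan import *
s=plan(470,-172,345,-5.5,0.005,6)
s=plan(588,-172,190,-5.5,0.005,5,s)"
```

```text
from [416.9 -62.  390.9] yaw 176.2 to [ 470. -172.  345.] 174.5 N 6
[-0.0099, 0.0075, 0.0178, 0.003, 0.0049, -0.0031, 0.005],[-0.01, 0.0075, 0.0178, 0.003, 0.0049, -0.0031, 0.005],[-0.0101, 0.0076, 0.0177, 0.003, 0.0049, -0.0031, 0.005],[-0.0102, 0.0076, 0.0176, 0.003, 0.0049, -0.0031, 0.005],[-0.0103, 0.0076, 0.0175, 0.003, 0.0049, -0.0031, 0.005],[-0.0105, 0.0076, 0.0175, 0.003, 0.0049, -0.0031, 0.005],
from [ 470. -172.  345.] yaw 174.5 to [ 588. -172.  190.] 174.5 N 5
[-0.0235, 0.031, -0.0023, 0.0, 0.0, 0.0, 0.005],[-0.0235, 0.031, -0.0023, 0.0, 0.0, 0.0, 0.005],[-0.0235, 0.031, -0.0023, 0.0, 0.0, 0.0, 0.005],[-0.0235, 0.031, -0.0023, 0.0, 0.0, 0.0, 0.005],[-0.0235, 0.031, -0.0023, 0.0, 0.0, 0.0, 0.005],
```

play_rows([
  [-0.01,0.0075,0.018,0.003,0.005,-0.003,0.005],
  [-0.01,0.0075,0.018,0.003,0.005,-0.003,0.005],
  [-0.01,0.0075,0.0175,0.003,0.005,-0.003,0.005],
  [-0.01,0.0075,0.0175,0.003,0.005,-0.003,0.005],
  [-0.0105,0.0075,0.0175,0.003,0.005,-0.003,0.005],
  [-0.0105,0.0075,0.0175,0.003,0.005,-0.003,0.005],
  [-0.0235,0.03,-0.0025,0,0,0,0.005],
  [-0.0235,0.03,-0.0025,0,0,0,0.005],
  [-0.0235,0.03,-0.0025,0,0,0,0.005],
  [-0.0235,0.02,-0.0025,0,0,0,0.005],
])

```text
clock: 23.1
position: [565.8, -182.9, 242.2]
ee_rot: [0.046, 0.706, -0.706, -0.03]
contact_force: [0.0, -0.6, 0.1]
gripper_width: 15.3
```

```bash
python3 -c "
from plan import *
s=plan(590,-172,115,-5.5,0.005,3)"
```

```text
from [ 565.8 -182.9  242.2] yaw 173.8 to [ 590. -172.  115.] 174.5 N 3
[-0.0067, 0.0426, -0.0044, 0.0007, -0.004, -0.0072, 0.005],[-0.007, 0.0425, -0.0044, 0.0007, -0.004, -0.0072, 0.005],[-0.0074, 0.0425, -0.0044, 0.0007, -0.004, -0.0072, 0.005],
```

play_rows([
  [-0.009,0.03,-0.0045,0,-0.004,-0.007,0.005],
  [-0.009,0.03,-0.0045,0,-0.004,-0.007,0.005],
  [-0.0055,0.03,-0.002,0,-0.004,-0.007,0.005],
  [0,0.025,0,0,0,0,0.005],
])

```text
clock: 23.5
position: [595.7, -174.2, 124.7]
ee_rot: [0.036, 0.707, -0.706, -0.032]
contact_force: [-0.1, -0.4, -0.9]
gripper_width: 15.6
```

```bash
python3 -c "
from plan import *
s=plan(590,-172,90,-5.5,0.005,2)"
```

```text
from [ 595.7 -174.2  124.7] yaw 174.5 to [ 590. -172.   90.] 174.5 N 2
[0.0031, 0.0173, -0.0008, 0.0011, 0.0003, -0.0026, 0.005],[0.003, 0.0174, -0.0008, 0.0011, 0.0003, -0.0026, 0.005],
```

play_rows([
  [0.003,0.016,-0.001,0.001,0,-0.002,0.005],
  [0.003,0.016,-0.001,0.001,0,-0.002,0.005],
])

```text
clock: 23.7
position: [589.1, -171.2, 89.8]
ee_rot: [0.033, 0.706, -0.706, -0.034]
contact_force: [0.0, 0.3, 0.1]
gripper_width: 15.5
```

```bash
python3 -c "
from plan import *
s=plan(590,-172,90,-5.5,0.005,1)"
```

```text
from [ 589.1 -171.2   89.8] yaw 174.5 to [ 590. -172.   90.] 174.5 N 1
[-0.0009, -0.0002, 0.0007, 0.0004, 0.0004, 0.0016, 0.005],
```

play_rows([
  [0,0,0,0,0,0,0.024],
  [0,0,0,0,0,0,0.028],
  [0,-0.01,0,0,0,0,0.03],
  [0,-0.02,0,0,0,0,0.03],
  [0,-0.04,0,0,0,0,0.03],
  [0,-0.045,0,0,0,0,0.03],
])

```text
clock: 24.3
position: [586.3, -171.2, 206.4]
ee_rot: [0.029, 0.707, -0.706, -0.038]
contact_force: [1.0, -0.1, -0.2]
gripper_width: 30.2
```

```bash
python3 - <<'E'
from plan import *
s=plan(445,-227.6,115,125.7,0.035,8)
E
```

```text
from [ 586.3 -171.2  206.4] yaw 174.5 to [ 445.  -227.6  115. ] 125.7 N 8
[0.0168, 0.0116, 0.0087, -0.0006, 0.1065, 0.0015, 0.035],[0.0158, 0.0116, 0.0105, -0.0006, 0.1065, 0.0015, 0.035],[0.0146, 0.0116, 0.0121, -0.0006, 0.1065, 0.0015, 0.035],[0.0132, 0.0116, 0.0136, -0.0006, 0.1065, 0.0015, 0.035],[0.0117, 0.0115, 0.0149, -0.0006, 0.1065, 0.0015, 0.035],[0.0101, 0.0115, 0.0161, -0.0006, 0.1065, 0.0015, 0.035],[0.0083, 0.0115, 0.0171, -0.0006, 0.1065, 0.0015, 0.035],[0.0065, 0.0114, 0.0179, -0.0006, 0.1065, 0.0015, 0.035],
```

play_rows([
  [0.017,0.008,0.0085,0,0.1065,0,0.035],
  [0.016,0.01,0.0105,0,0.1065,0,0.035],
  [0.0145,0.011,0.012,0,0.1065,0,0.035],
  [0.013,0.012,0.0135,0,0.1065,0,0.035],
  [0.0115,0.012,0.015,0,0.1065,0,0.035],
  [0.01,0.012,0.016,0,0.1065,0,0.035],
  [0.0085,0.012,0.017,0,0.1065,0,0.035],
  [0.0065,0.012,0.018,0,0.1065,0,0.035],
])

```text
clock: 25.1
position: [457.4, -230.9, 144.8]
ee_rot: [0.348, 0.629, -0.619, -0.315]
contact_force: [0.0, -0.6, -0.0]
gripper_width: 34.9
```

```bash
python3 - <<'E'
from plan import *
s=plan(437.6,-227.6,40,125.7,0.035,3)
d=snap('top');c=d['color'][140:280,310:440];cv2.imwrite('pics/t6.png',cv2.resize(c,None,fx=4,fy=4,interpolation=cv2.INTER_CUBIC)[:,:,::-1])
E
```

```text
from [ 457.4 -230.9  144.8] yaw 124.0 to [ 437.6 -227.6   40. ] 125.7 N 3
[0.0058, 0.0346, 0.006, 0.0111, -0.0097, -0.0117, 0.035],[0.0055, 0.0347, 0.0056, 0.0111, -0.0097, -0.0117, 0.035],[0.0051, 0.0348, 0.0052, 0.0111, -0.0097, -0.0117, 0.035],
```

View pics/t6.png

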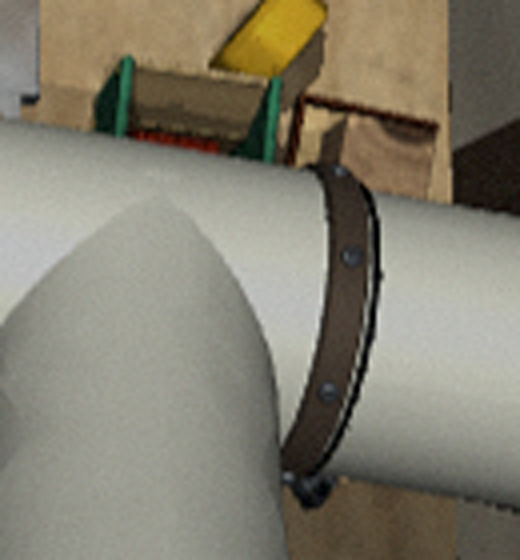

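The second cherry pin is visible in the green hopper's well (178,142), higher than the first, so it is stacked; I'll check it again at the end. Viewed 12.

play_rows([
  [0.006,0.034,0.006,0.011,-0.0095,-0.012,0.035],
  [0.0055,0.034,0.0055,0.011,-0.0095,-0.012,0.035],
  [0.005,0.034,0.005,0.011,-0.0095,-0.012,0.035],
])

```text
clock: 25.45
position: [441.0, -229.6, 48.7]
ee_rot: [0.33, 0.631, -0.627, -0.317]
contact_force: [0.7, -0.1, -0.3]
gripper_width: 35.0
```

```bash
python3 -c "
from plan import *
s=plan(437.6,-227.6,4,125.7,0.035,3)"
```

```text
from [ 441.  -229.6   48.7] yaw 125.6 to [ 437.6 -227.6    4. ] 125.7 N 3
[0.0014, 0.0149, 0.0007, 0.0044, -0.0008, -0.0043, 0.035],[0.0013, 0.0149, 0.0007, 0.0044, -0.0008, -0.0043, 0.035],[0.0013, 0.0149, 0.0006, 0.0044, -0.0008, -0.0043, 0.035],
```

play_rows([
  [0.0015,0.015,0.001,0.0045,-0.001,-0.0045,0.035],
  [0.0015,0.015,0.001,0.004,-0.001,-0.004,0.035],
  [0.001,0.009,0.001,0.002,0,-0.002,0.035],
])

```text
clock: 25.75
position: [439.0, -228.7, 10.5]
ee_rot: [0.324, 0.63, -0.629, -0.319]
contact_force: [-0.0, -1.0, 0.6]
gripper_width: 34.8
```

```bash
python3 -c "
from plan import *
s=plan(437.6,-227.6,3,125.7,0.035,1)"
```

```text
from [ 439.  -228.7   10.5] yaw 125.8 to [ 437.6 -227.6    3. ] 125.7 N 1
[0.0018, 0.0075, 0.0005, 0.005, 0.0024, -0.0051, 0.035],
```

play_rows([
  [0.002,0.0065,0.0005,0.005,0.002,-0.005,0.03],
  [0,0.001,0,0,0,0,0.022],
  [0,0,0,0,0,0,0.0],
  [0,0,0,0,0,0,0.0],
  [0,0,0,0,0,0,0.0],
  [0,-0.02,0,0,0,0,0.0],
  [0,-0.04,0,0,0,0,0.0],
])

```text
clock: 26.45
position: [437.4, -227.2, 63.6]
ee_rot: [-0.321, -0.629, 0.63, 0.323]
contact_force: [0.9, -0.4, 0.2]
gripper_width: 8.6
```

```bash
python3 -c "
from plan import *
s=plan(410,-170,345,150,0.0,7)"
```

```text
from [ 437.4 -227.2   63.6] yaw 125.8 to [ 410. -170.  345.] 150.0 N 7
[0.009, -0.0402, -0.0015, -0.0003, -0.0604, 0.0004, 0.0],[0.0089, -0.0402, -0.0021, -0.0003, -0.0604, 0.0004, 0.0],[0.0087, -0.0402, -0.0026, -0.0003, -0.0604, 0.0004, 0.0],[0.0085, -0.0402, -0.0031, -0.0003, -0.0604, 0.0004, 0.0],[0.0083, -0.0402, -0.0037, -0.0003, -0.0604, 0.0004, 0.0],[0.0081, -0.0402, -0.0042, -0.0003, -0.0604, 0.0004, 0.0],[0.0078, -0.0402, -0.0046, -0.0003, -0.0604, 0.0004, 0.0],
```

play_rows([
  [0.009,-0.04,-0.0015,0,-0.06,0,0],
  [0.009,-0.04,-0.002,0,-0.06,0,0],
  [0.0085,-0.04,-0.0025,0,-0.06,0,0],
  [0.0085,-0.04,-0.003,0,-0.06,0,0],
  [0.0085,-0.04,-0.0035,0,-0.06,0,0],
  [0.008,-0.04,-0.004,0,-0.06,0,0],
  [0.008,-0.04,-0.0045,0,-0.06,0,0],
])

```text
clock: 27.15
position: [405.0, -169.1, 356.9]
ee_rot: [0.179, 0.684, -0.684, -0.179]
contact_force: [1.6, 0.1, 0.3]
gripper_width: 8.8
```

```bash
python3 -c "
from plan import *
s=plan(415,150,350,183,0.0,10)"
```

```text
from [ 405.  -169.1  356.9] yaw 150.7 to [415. 150. 350.] 183.0 N 10
[0.0147, 0.0007, -0.0283, 0.0001, -0.0563, 0.0, 0.0],[0.0131, 0.0007, -0.0291, 0.0001, -0.0563, 0.0, 0.0],[0.0115, 0.0007, -0.0298, 0.0001, -0.0563, 0.0, 0.0],[0.0098, 0.0007, -0.0304, 0.0001, -0.0563, 0.0, 0.0],[0.008, 0.0007, -0.0309, 0.0001, -0.0563, 0.0, 0.0],[0.0063, 0.0007, -0.0313, 0.0001, -0.0563, 0.0, 0.0],[0.0045, 0.0007, -0.0316, 0.0001, -0.0563, 0.0, 0.0],[0.0027, 0.0007, -0.0318, 0.0001, -0.0563, 0.0, 0.0],[0.0009, 0.0007, -0.0319, 0.0001, -0.0563, 0.0, 0.0],[-0.0009, 0.0007, -0.0319, 0.0001, -0.0563, 0.0, 0.0],
```

play_rows([
  [0.0145,0,-0.0285,0,-0.056,0,0],
  [0.013,0,-0.029,0,-0.056,0,0],
  [0.0115,0,-0.03,0,-0.056,0,0],
  [0.01,0,-0.0305,0,-0.056,0,0],
  [0.008,0,-0.031,0,-0.056,0,0],
  [0.0065,0,-0.0315,0,-0.056,0,0],
  [0.0045,0,-0.0315,0,-0.056,0,0],
  [0.0025,0,-0.032,0,-0.056,0,0],
  [0.001,0,-0.032,0,-0.056,0,0],
  [-0.001,0,-0.032,0,-0.056,0,0],
])

```text
clock: 28.15
position: [410.5, 159.2, 370.2]
ee_rot: [-0.014, 0.708, -0.705, 0.033]
contact_force: [0.7, 0.3, -0.9]
gripper_width: 8.9
```

```bash
python3 -c "
from plan import *
s=plan(490,242,330,3,0,5)
s=plan(566,242,180,3,0,5,s)"
```

```text
from [410.5 159.2 370.2] yaw -176.1 to [490. 242. 330.] -177.0 N 5
[-0.0168, 0.0086, -0.0154, 0.0009, 0.003, -0.0054, 0],[-0.0168, 0.0085, -0.0155, 0.0009, 0.003, -0.0054, 0],[-0.0167, 0.0084, -0.0155, 0.0009, 0.003, -0.0054, 0],[-0.0167, 0.0083, -0.0156, 0.0009, 0.003, -0.0054, 0],[-0.0167, 0.0082, -0.0156, 0.0009, 0.003, -0.0054, 0],
from [490. 242. 330.] yaw -177.0 to [566. 242. 180.] -177.0 N 5
[-0.0152, 0.03, 0.0008, 0.0, 0.0, 0.0, 0],[-0.0152, 0.03, 0.0008, 0.0, 0.0, 0.0, 0],[-0.0152, 0.03, 0.0008, 0.0, 0.0, 0.0, 0],[-0.0152, 0.03, 0.0008, 0.0, 0.0, 0.0, 0],[-0.0152, 0.03, 0.0008, 0.0, 0.0, 0.0, 0],
```

play_rows([
  [-0.017,0.0085,-0.0155,0,0.003,-0.0055,0],
  [-0.017,0.0085,-0.0155,0,0.003,-0.0055,0],
  [-0.017,0.0085,-0.0145,0,0.003,-0.0055,0],
  [-0.0165,0.0085,-0.0145,0,0.003,-0.0055,0],
  [-0.0165,0.0085,-0.0145,0,0.003,-0.0055,0],
  [-0.015,0.03,0.0015,0,0,0,0],
  [-0.015,0.03,0.0015,0,0,0,0],
  [-0.015,0.03,0.0015,0,0,0,0],
  [-0.015,0.03,0.0015,0,0,0,0],
  [-0.015,0.02,0.0015,0,0,0,0],
])

```text
clock: 29.15
position: [569.5, 246.6, 190.8]
ee_rot: [-0.019, 0.712, -0.701, 0.026]
contact_force: [0.2, 0.6, 0.7]
gripper_width: 8.7
```

```bash
python3 -c "
from plan import *
s=plan(566,242,113,3,0,3)"
```

```text
from [569.5 246.6 190.8] yaw -176.4 to [566. 242. 113.] -177.0 N 3
[0.0015, 0.0259, 0.0019, 0.0052, 0.0036, -0.0034, 0],[0.0014, 0.0259, 0.0017, 0.0052, 0.0036, -0.0034, 0],[0.0013, 0.0259, 0.0016, 0.0052, 0.0036, -0.0034, 0],
```

play_rows([
  [0.0015,0.0255,0.002,0.005,0.0035,-0.0035,0],
  [0.0015,0.0255,0.002,0.005,0.0035,-0.0035,0],
  [0.0015,0.023,0.0015,0.005,0.0035,-0.0035,0],
  [0.0005,0.014,0,0,0,0,0],
])

```text
clock: 29.55
position: [566.2, 240.3, 97.9]
ee_rot: [0.018, -0.707, 0.707, -0.017]
contact_force: [-1.2, 0.3, -0.2]
gripper_width: 9.2
```

```bash
python3 -c "
from plan import *
s=plan(566,242,90,3,0,1)"
```

```text
from [566.2 240.3  97.9] yaw -177.1 to [566. 242.  90.] -177.0 N 1
[0.0001, 0.0079, -0.0017, -0.0007, -0.0024, 0.0019, 0],
```

play_rows([
  [0,0.007,-0.002,0,-0.002,0.002,0],
  [0,0,0,0,0,0,0.018],
  [0,0,0,0,0,0,0.024],
  [0,-0.01,0,0,0,0,0.026],
  [0,-0.02,0,0,0,0,0.026],
  [0,-0.04,0,0,0,0,0.026],
  [0,-0.045,0,0,0,0,0.026],
  [0.02,-0.045,0,0,0,0,0.03],
  [0.04,-0.02,0,0,0,0,0.03],
  [0.04,0,0,0,0,0,0.03],
])

```text
clock: 30.55
position: [469.3, 238.1, 285.6]
ee_rot: [-0.013, 0.709, -0.705, 0.021]
contact_force: [-0.3, 0.2, -0.9]
gripper_width: 30.2
```

play_rows([
  [0.03,0,-0.01,0,0,0,0.04],
  [0.03,0,-0.01,0,0,0,0.04],
  [0,0,-0.03,0,0,0,0.04],
  [0,0,-0.03,0,0,0,0.04],
  [0,0,-0.03,0,0,0,0.04],
  [0,0,0,0,0,0,0.04],
  [0,0,0,0,0,0,0.04],
])

```text
clock: 31.25
position: [397.6, 347.1, 305.9]
ee_rot: [-0.007, 0.718, -0.696, 0.03]
contact_force: [-0.7, -0.4, -0.3]
gripper_width: 39.8
```

```bash
python3 - <<'E'
from meas import *
d=snap('top');c=d['color']
z=[cv2.resize(c[y:y+90,x:x+110],None,fx=3.6,fy=3.6,interpolation=cv2.INTER_CUBIC) for x,y in((110,140),(325,135))]
cv2.imwrite('pics/t7.png',np.hstack(z)[:,:,::-1])
hsv=cv2.cvtColor(c,cv2.COLOR_RGB2HSV).astype(int)
red=((hsv[...,0]<8)|(hsv[...,0]>172))&(hsv[...,1]>140)
for z in(19,37):blob(d,red,(340,160,382,190),z,'red z%d'%z)
blob(d,hsv[...,2]<60,(135,170,173,192),30,'dark')
E
```

```text
red z19 box ctr [ 598.2 -174.7] centroid [ 598.2 -174.5   19. ] size [18.6, 50.5] long axis deg -95.8
red z37 box ctr [ 594.3 -170.8] centroid [ 594.3 -170.6   37. ] size [18.2, 49.4] long axis deg -95.8
dark box ctr [574.7 261.4] centroid [571.5 271.3  30. ] size [46.0, 74.7] long axis deg -88.1
```

View pics/t7.png

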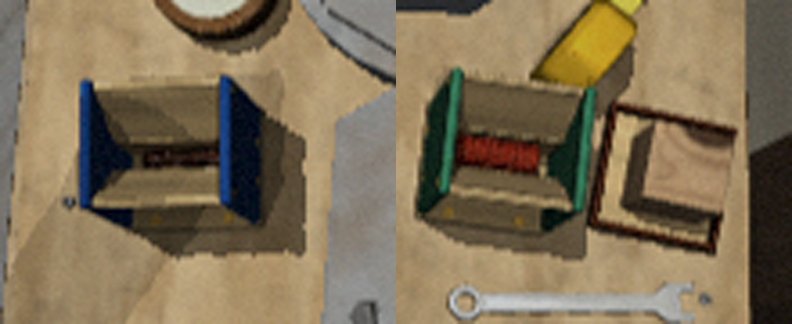

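Both hoppers show a pin lying lengthwise in the well (blue (180,157), green (498,152)), and the block stands inside the rim (690,165). One scene check for stacking and the block (viewed 13 so far).

```bash
python3 - <<'E'
from meas import *
d=snap('scene');c=d['color']
a=cv2.resize(c[195:275,140:260],(396,264),interpolation=cv2.INTER_CUBIC);b=cv2.resize(c[140:220,260:380],(396,264),interpolation=cv2.INTER_CUBIC)
cv2.imwrite('pics/s4.png',np.vstack([np.hstack([a,b]),cv2.resize(c[100:300,120:400],(792,330))[:,:792]])[:594,:,::-1])
t=snap('top');h=cv2.cvtColor(t['color'],cv2.COLOR_RGB2HSV);g=t['color'][168:196,138:172].max(2);print(g[8:22,6:32])
for s in range(2): print(np.array([ray(t,160,v,28)[0] for v in(180,182,184,186)]).round(1))
E
```

```text
[[ 77  91  92  90  90  94  92  86  88  90  90  94  94  92  93  89  88  89
  106 114 115 113 117 114 117 112]
 [ 57  69  87  92  91  83  92  87  89  87  90  87  91  86  89  91  89  89
   88 100 117 116 111 113 112 115]
 [ 65  60 106 109 103 106 100 113 111 113 112 112 112 112  91  90  94  87
   78  80  91  98 105  95  98  95]
 [ 53  47  83  85  80  83  83 101  98  90  94  89  95  93  71  71  72  60
   57  57  50  57  70  67  64  57]
 [ 26  34  33  32  26  34  29  30  37  32  33  34  33  35  38  44  38  38
   32  36  41  30  31  41  34  32]
 [ 34  31  41  39  43  39  32  32  29  31  30  25  30  24  25  31  26  32
   16  17  19  11  17  21  25  29]
 [ 30  25  36  48  43  41  16  29  19  17  15  19  55  31  27  18  19  23
   20  31  38  37  34  38  43  51]
 [ 27  25  27  53  61  40  16  46  48  55  32  38  64  42  49  48  50  38
   37  49  64  45  50  52  51  55]
 [ 28  24  31  65  71  38  12  41  47  56  38  36  28  37  43  45  49  35
   30  29  46  28  21  34  46  58]
 [ 28  23  26  65  67  46   1  12  26  19  21  22  25  19  34  37  20  10
   14  16  19   9  11  16  36  48]
 [ 26  28  33  67  70  58  29  36  43  36  40  63  71  70  78  80  69  53
   54  56  55  62  60 106 103 107]
 [ 36  82  93 107 107  93  96  96  96 101  95 115 121 119 119 118 118 112
  106 109 112 116 117 144 148 152]
 [ 97 124 128 131 127 126 125 128 126 127 126 127 126 125 123 125 124 126
  127 132 132 134 132 136 134 132]
 [120 123 123 120 119 123 124 119 120 122 119 118 118 120 126 119 120 117
  123 128 131 129 127 127 127 130]]
[576.6 572.2 567.9 563.5]
[576.6 572.2 567.9 563.5]
```

View pics/s4.png

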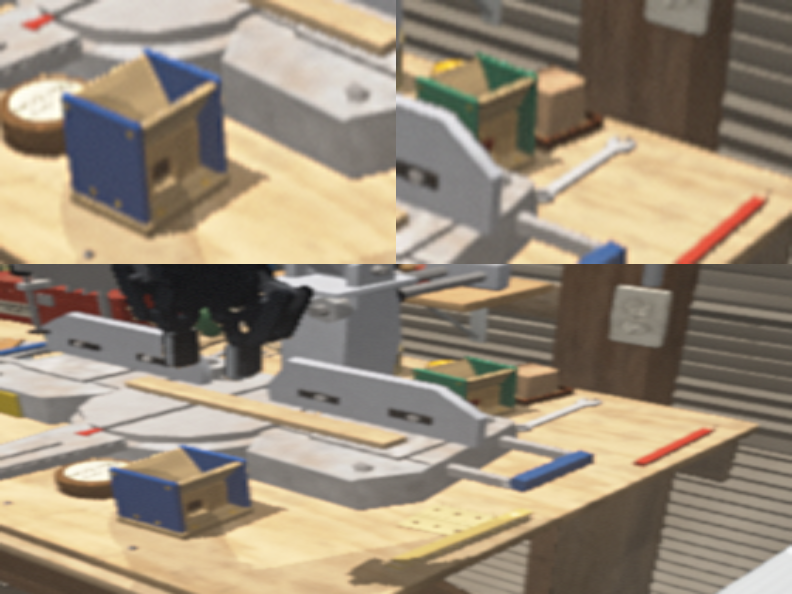

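```bash
python3 - <<'E'
from h import *
t=snap('top')
for z in(16,28,40):print(z,ray(t,150,183,z).round(1),ray(t,170.5,182,z).round(1))
s=snap('scene')
for P in[(527,242,0),(527,242,20),(527,242,30),(527,222,20),(527,262,20)]:print(P,proj(s,P).round(1))
c=s['color'];cv2.imwrite('pics/s5.png',cv2.resize(c[210:270,155:215],(600,600),interpolation=cv2.INTER_CUBIC)[:,:,::-1])
E
```

```text
16 [571.6 270.6  16. ] [575.2 226.5  16. ]
28 [569.4 267.   28. ] [573.  223.4  28. ]
40 [567.1 263.3  40. ] [570.7 220.4  40. ]
(527, 242, 0) [198.3 259.3]
(527, 242, 20) [197.8 252.1]
(527, 242, 30) [197.5 248.4]
(527, 222, 20) [204.1 248.3]
(527, 262, 20) [191.3 256. ]
```

View pics/s5.png

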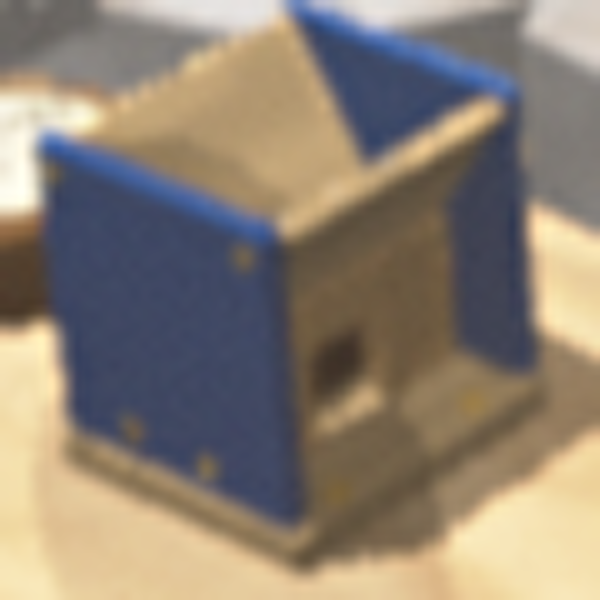

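The window of the blue magazine is dark with pin (340,360). The measured left pin end (y≈268) leaves gaps too short at either end for a pin to stand on end.

```bash
python3 -c "
from h import *
s=read_state();print(s['clock'],np.abs(s['joint_vel']).max(),s['position']);print(job_done())"
```

```text
31.5 0.00448806569321897 [397.82888179 345.98102238 304.60044797]
the job is handed in; nothing more can be done
None
```

All five pieces are sorted and the job is handed in at 31.5 s. Both cherry pins are in the green magazine, both walnut pins in the blue one, and the glue block is in the tray. The gripper was empty and still, well above everything.

**Last checks:**
- **Bench:** no pins are left on it in the camera views.
- **Green magazine:** the upper cherry pin measures 18 × 49 mm at the height of a second pin, so the two are stacked. Red shows in the low window.
- **Blue magazine:** a walnut pin lies lengthwise in the well and the window is dark.
- **Tray:** the block stands upright inside the rim in both views.

**What was less certain:**
- **Walnut stack:** my dark-colour mask for the stacked walnut pins failed because it merged with shadow. That stack rests on the pictures, the gripper having closed on each pin (about 9 mm), and end gaps too short (about 8 and 12 mm) for a pin to drop in on end.
- **Block seating:** I judged "flat on the floor" by eye and did not measure it.

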